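# Put the biscuit cutters back in the sloping rack

### The job

Put the two biscuit cutters lying on the baking tray, the long finger one and the square one, back into the pockets of their own shape in the sloping rack, each fully home on the pocket floor. Set them in rather than dropping them, leave the round cutter in its pocket, and do not disturb the other things on the table.

Things in the scene. Friction and masses are not known exactly. Their poses are not given: they have to be found in the camera images.
- cutter_finger: Rectangular finger-biscuit cutter, 108 mm (x) by 56 mm (y), loose on the baking tray. Its steel skirt is 30 mm high and closed on top; on top, centred, stands a green plastic handle bar 60 mm long (along the cutter's x), 16 mm thick (along y) and 34 mm high, so the whole is 64 mm tall; about 180 g. Origin: centre of the underside; z up through the handle.
- cutter_square: Square biscuit cutter, 76 mm by 76 mm, loose on the baking tray. Its steel skirt is 30 mm high and closed on top; on top, centred, stands a green plastic handle bar 60 mm long (along the cutter's x), 16 mm thick (along y) and 34 mm high, so the whole is 64 mm tall; about 180 g. Origin: centre of the underside; z up through the handle.
- cutter_round: Round biscuit cutter, 86 mm across, already in the round pocket; stays there. Its steel skirt is 30 mm high and closed on top; on top, centred, stands a green plastic handle bar 60 mm long (along the cutter's x), 16 mm thick (along y) and 34 mm high, so the whole is 64 mm tall; about 180 g. Origin: centre of the underside; z up through the handle.
- pocket_finger: Rectangular pocket of the rack, 113 mm (x) by 61 mm (y), 16 mm deep, dark floor, 3 mm chamfered rim, in a light wood board 150 mm (x) by 118 mm (y) that slopes at 26 degrees towards the robot. Origin: centre of its floor; z is square to the sloping board, x points up the slope (board top: z = 16 mm). Neighbouring pockets are 120 mm apart along y, in any order.
- pocket_square: Square pocket of the rack, 81 mm by 81 mm, 16 mm deep, dark floor, 3 mm chamfered rim, in a light wood board 150 mm (x) by 118 mm (y) that slopes at 26 degrees towards the robot. Origin: centre of its floor; z is square to the sloping board, x points up the slope (board top: z = 16 mm). Neighbouring pockets are 120 mm apart along y, in any order.
- pocket_round: Round pocket of the rack, 91 mm across (holds the round cutter), 16 mm deep, dark floor, 3 mm chamfered rim, in a light wood board 150 mm (x) by 118 mm (y) that slopes at 26 degrees towards the robot. Origin: centre of its floor; z is square to the sloping board, x points up the slope (board top: z = 16 mm). Neighbouring pockets are 120 mm apart along y, in any order.
- baking_tray: Dark steel baking tray 240 mm (x) by 320 mm (y), rim 20 mm high, floor and walls 4 mm thick, with flour marks; fixed. Origin: centre of its underside on the table.
- ring_cutter: Bystander: plain steel ring 50 mm across, 28 mm high, standing on the baking tray. Origin: centre of its underside.
- nozzle: Bystander: steel piping nozzle, a cone 34 mm across and 45 mm high. Origin: centre of its underside.
- tub: Bystander: open white plastic tub 100 x 130 x 55 mm. Origin: centre of its underside.
- jar: Bystander: clear jar with a blue cap, 72 mm across, 100 mm high. Origin: centre of its underside.
- spatula: Bystander: spatula lying beyond the rack. Origin: underside, near its middle.
- pencil: Bystander: yellow pencil 170 mm long, 8 mm thick, lying near the robot. Origin: underside, at its middle.
Things that resemble listed ones, but are neither listed nor needed, are in the scene too. What is shaped like the cutter_square but red or yellow is not meant.

How it is judged:
By the outcome, as a careful person would: the job done as asked, in the order asked, and still so for the second after the job is handed in, with the robot touching nothing.
It also fails if it takes over 58 s, if anything falls off the work surface, if the arm or the gripper's body presses on something with over 40 N, if the wrist force passes 120 N, or if a joint passes its speed limit or range.

### The arm

A 6-joint arm with a two-finger parallel gripper is mounted at the origin on the work surface. World frame = base frame: x ahead of the robot, y to its left, z up, the work surface at z = 0. Lengths are in mm, angles in rad, forces in N, time in s.
With the tool pointing down it reaches from about 350 to 775 mm from the base axis. Payload 7.3 kg.
Tool frame: the origin (TCP) lies between the finger pads; the fingertips stand bot.tip_extent ahead of it and the grasp point (between the pads) lies 6 mm ahead of it (bot.tip_extent is the distance from the TCP to the fingertips, in mm); x points along the fingers, y is the direction in which the jaws open and shut, and the axes are right-handed (so a half turn about x gives the same grasp; the last joint's range is limited). The gripper opens to 92 mm and grips with 3 to 60 N. Pads are 19 mm wide; open, the fingers measure 130 mm over their backs; the gripper's body (75 mm by 190 mm) begins 47 mm behind the grasp point.
Start: joints at [1.145, 0.342, 1.524, -0, 1.275, -0.146], TCP at [144.97, 504.605, 251.741] pointing down, gripper open.
Joint ranges: [-2.53, 2.53], [-0.77, 2.02], [0.04, 2.7], [-1, 4.14], [0.28, 2.66], [-3.11, 3.11]. Speed limits (rad/s): [2.57, 2.57, 3.14, 3.14, 3.14, 3.14].

### API

Orientations are given as [roll, pitch, yaw] about the fixed x, y, z axes, in that order (R = Rz(yaw) Ry(pitch) Rx(roll)).
In Python, from plant import bot, capture, workorder gives the robot as it stands. The module is installed in compiled form; this text tells all that it offers.
- The arm moves only by the shell command python3 -m crank 'ROWS'. ROWS is JSON, a list of rows, each an object with "linear": the shift along the tool's x, y, z in cm, a list of three; "delta_rot": the turn, a rotation vector about the tool's x, y, z in degrees, a list of three; "fingers": the opening, from 0 (shut) to 1 (fully open). In form: [{"linear": [x, y, z], "delta_rot": [wx, wy, wz], "fingers": fingers}, ...]. A call has exactly 5 rows; each row shifts and turns the commanded pose from where the row before left it, along the tool's axes as they then stand; what a row does not reach is not made up. A row lasts 1/10 s, in which the tool goes at most 50 mm and 8.59 degrees, less where a joint would pass 70% of its speed; a pose out of reach is approached as far as the arm can. A call with a gripper value outside its range is refused whole. The fingers move at their own pace and stop on an object; the grip force is fixed at half the most. Time passes only in rows, so rows that do not move let the fingers close, or fill a call up. It gives the time, the measured TCP pose, the force and the opening at its end, in the units of the state.
- bot.get_obs(): the state, without advancing time (a new reading comes with each control period).
- capture(name): name is "side" or "top"; returns a dict with "image" (384x512x3 uint8, blue, green, red), "mtx" (3x3 intrinsics, pixels), "dist_coeffs" ([k1, k2, p1, p2, k3] as OpenCV has them; the pictures are not rectified), "pose" (4x4, takes a point from camera to world coordinates). Camera axes: x right, y down, z forward; pixel columns grow to the right and rows downward; lengths in mm; the calibration is good to about 2 mm. A picture is of the moment at which its call begins. There is no depth.
- workorder.close_job(): hands the job in, once; it reports no verdict.
The state is a dict: "time": time; "joint_positions": joint angles; "dq": joint speeds; "tau": joint torques, N m; "tool_pos": TCP position; "tcp_rot": TCP orientation; "contact_force": force on the tool from outside, world axes, zero at the start; "moment": the same for the moment, N m; "grip_width": finger opening in mm.
Only numpy, scipy, OpenCV 4.12 (cv2) and the standard library are available. Lean on these libraries where they do the work, as an engineer would, in place of code of your own. Each camera call takes 0.05 s, during which the arm holds its last target. There are 200 camera calls.

## Working session

There is one attempt and no reset: what is moved stays moved. The work goes in short steps, Python scripts to look and compute and a shell command to move; the robot and the scene stay as the last step left them, time stands still between calls to the robot, and variables do not carry over. Pictures are saved under pics/ and viewed, on a budget of 10 in all, crops included, one or two more only if the job needs it, and the job is handed in when it is done.

```bash
mkdir -p pics; python3 - <<'E'
from plant import bot,capture
import cv2,pickle
o=bot.get_obs();print(o,bot.tip_extent)
for n in("side","top"):
    c=capture(n);pickle.dump(c,open(n+'.pkl','wb'))
    cv2.imwrite(f'pics/{n}0.png',cv2.resize(c['image'],(768,576),interpolation=cv2.INTER_CUBIC))
    print(n,c['mtx'],c['dist_coeffs'],c['pose'])
E
```

```text
{'time': 0.0, 'joint_positions': array([ 1.14499660e+00,  3.42685428e-01,  1.52501304e+00, -4.19053867e-05,
        1.27540855e+00, -1.46025663e-01]), 'dq': array([-0.00143146,  0.00095595,  0.00225052,  0.00026394, -0.0001697 ,
        0.00065886]), 'tau': array([-2.75258590e-04, -4.31251502e+01, -2.44213110e+01,  7.17507675e-02,
        5.61498245e-02, -1.34313368e-04]), 'tool_pos': array([144.81988129, 504.24250073, 251.0656857 ]), 'tcp_rot': array([-1.69036686,  1.56928144, -1.97012869]), 'contact_force': array([ 0.36653764, -0.34736603,  0.23990537]), 'moment': array([-0.02602502, -0.03334944,  0.0174135 ]), 'grip_width': 91.39588678977678} 25.0
side [[388.32826052   0.         254.92796749]
 [  0.         388.32826052 191.82304038]
 [  0.           0.           1.        ]] [-0.05217319  0.          0.          0.          0.        ] [[ 7.92245944e-01 -3.27312480e-01  5.14988256e-01 -1.72662110e+02]
 [-6.10060897e-01 -4.06720235e-01  6.80003201e-01 -8.17781444e+02]
 [-1.31173899e-02 -8.52903975e-01 -5.21903002e-01  7.20774649e+02]
 [ 0.00000000e+00  0.00000000e+00  0.00000000e+00  1.00000000e+00]]
top [[359.80340455   0.         256.13839104]
 [  0.         359.80340455 192.74693753]
 [  0.           0.           1.        ]] [0.01472614 0.         0.         0.         0.        ] [[ 3.78817925e-03 -9.79168944e-01  2.03011892e-01  2.21378926e+02]
 [-9.99981824e-01 -2.75701670e-03  5.36187934e-03  6.05973043e+01]
 [-4.69047856e-03 -2.03028513e-01 -9.79161591e-01  1.24532712e+03]
 [ 0.00000000e+00  0.00000000e+00  0.00000000e+00  1.00000000e+00]]
```

View pics/top0.png

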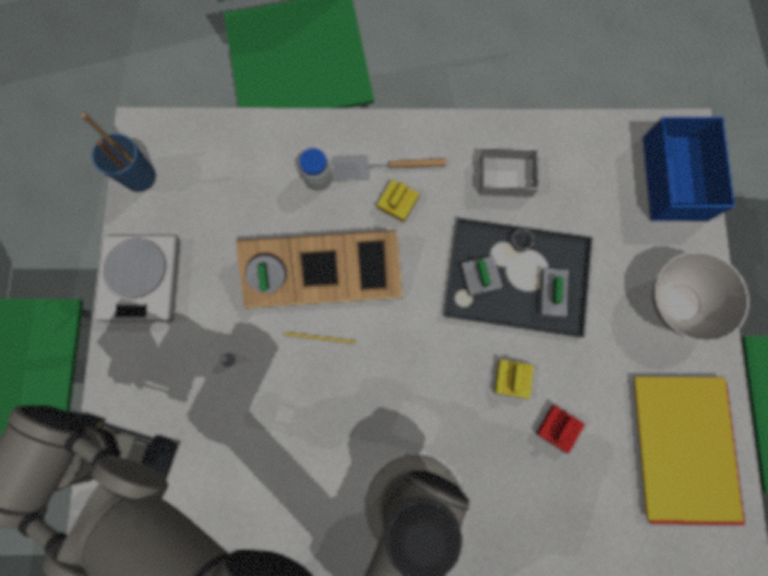

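View pics/side0.png

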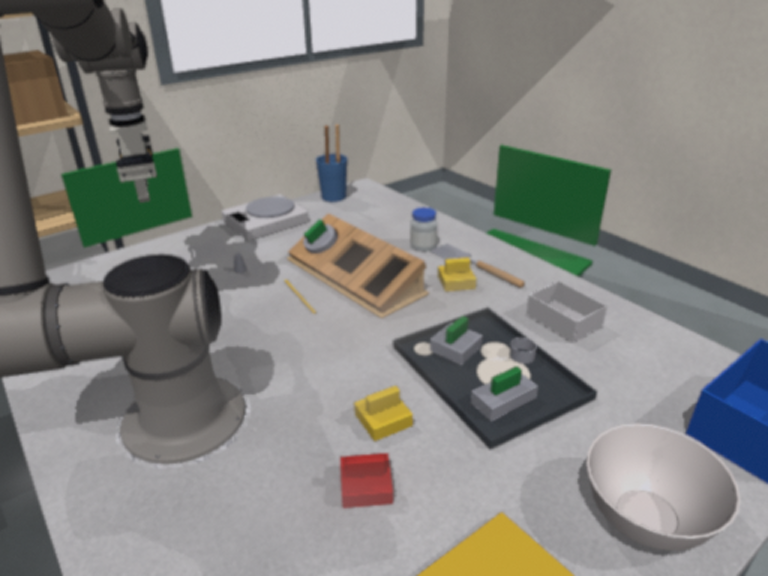

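Top view (768-px scale): the rack has the round pocket at (265,275), the square one at (320,268) and the finger one at (372,265). On the tray are a square steel cutter with a green handle at (482,275) and a long one at (554,292). The yellow ones at (398,200) and (515,379) and the red one at (561,428) are decoys because of their colour. I'll confirm in enlarged crops.

```bash
python3 - <<'E'
import cv2,pickle,numpy as np
t=pickle.load(open('top.pkl','rb'))['image'];s=pickle.load(open('side.pkl','rb'))['image']
f=lambda i,x,y,w,h,k:cv2.resize(i[y:y+h,x:x+w],None,fx=k,fy=k,interpolation=cv2.INTER_CUBIC)
a=f(t,295,145,100,80,8); 
b=f(t,150,145,125,65,6.4)
cv2.imwrite('pics/c1.png',np.vstack([f(t,298,145,100,37*2,4)[:296,:400],]) if 0 else f(t,298,147,98,74,8))
cv2.imwrite('pics/c2.png',f(t,155,145,120,65,6))
cv2.imwrite('pics/c3.png',f(s,190,140,210,157,3.8))
E
```

```text
(no output)
```

View pics/c1.png

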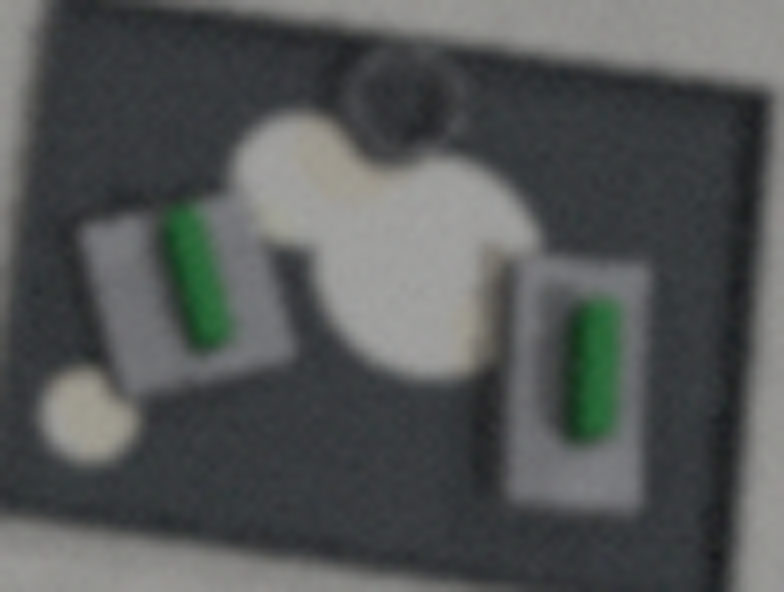

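View pics/c2.png

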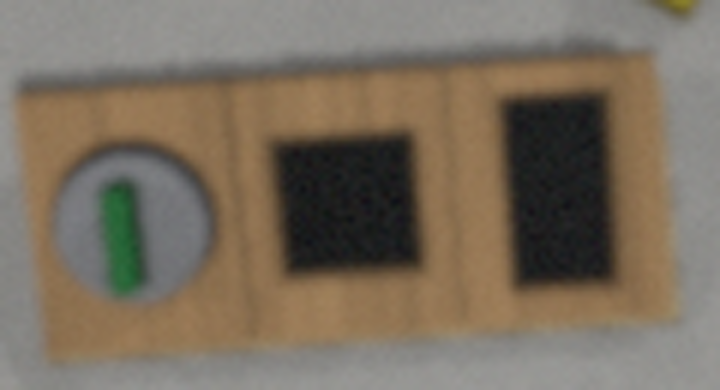

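View pics/c3.png

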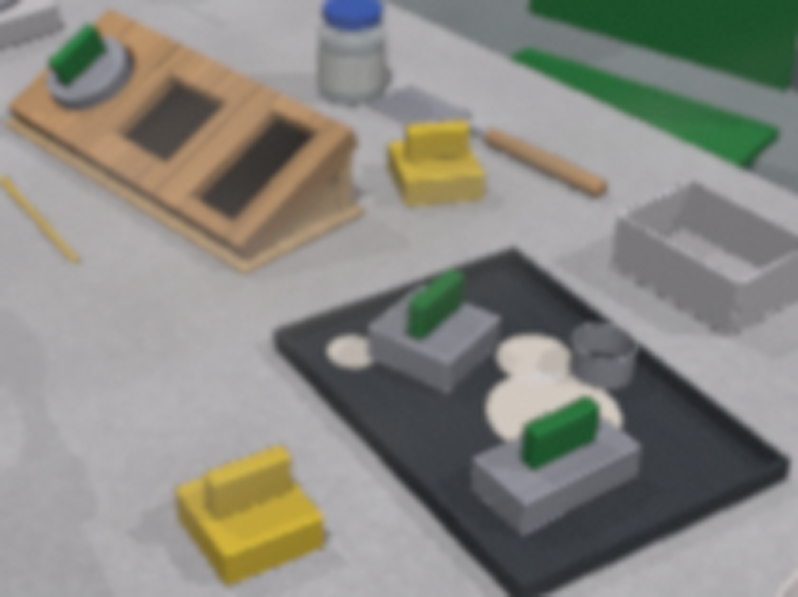

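```bash
cat > h.py <<'E'
import cv2,pickle,numpy as np
from scipy.optimize import least_squares
from scipy.spatial.transform import Rotation as R
C={n:pickle.load(open(n+'.pkl','rb')) for n in('side','top')}
def proj(n,P):
    c=C[n];W=np.linalg.inv(c['pose'])
    return cv2.projectPoints(np.float64(P),cv2.Rodrigues(W[:3,:3])[0],W[:3,3],c['mtx'],c['dist_coeffs'])[0][:,0]
CR={'c1':('top',298,147,8),'c2':('top',155,145,6),'c3':('side',190,140,3.8)}
def raw(crop,p):
    n,x,y,k=CR[crop];return (np.float64(p)+.5)/k-.5+[x,y]
def fit(obs,frame,x0):
    def res(v):
        Rm,t=frame(v);return np.concatenate([(proj(CR[c][0],np.float64(M)@Rm.T+t)-raw(c,p)).ravel() for c,M,p in obs])
    s=least_squares(res,x0,loss='soft_l1');return s.x,res(s.x).reshape(-1,2).round(1)
flat=lambda z:lambda v:(R.from_euler('z',v[2]).as_matrix(),np.array([v[0],v[1],z]))
rack=lambda v:(R.from_euler('ZY',[v[3],-np.radians(26)]).as_matrix(),v[:3])
def box(a,b,z):return [[a,b,z],[a,-b,z],[-a,-b,z],[-a,b,z]]
E
python3 - <<'E'
from h import *
hs=box(30,8,64)
v,r=fit([('c1',box(38,38,30),[(80,230),(240,192),(297,352),(133,398)]),('c1',hs,[(163,208),(200,203),(230,340),(195,348)]),
 ('c3',box(38,38,30),[(425,285),(499,320),(450,362),(370,328)])],flat(4),[550,-100,.2]);print('sq',v,np.degrees(v[2]));print(r.tolist())
v,r=fit([('c1',box(54,28,30),[(517,260),(652,265),(643,512),(507,500)]),('c1',hs,[(575,298),(618,298),(607,440),(565,438)]),
 ('c3',[box(54,28,30)[i] for i in(1,2,3)],[(640,443),(527,498),(473,465)])],flat(4),[550,-200,0]);print('fi',v,np.degrees(v[2]));print(r.tolist())
off=lambda L,y:[[a,b+y,c] for a,b,c in L]
bd=box(75,179,16)
v,r=fit([('c2',bd,[(18,90),(652,55),(680,320),(48,360)]),('c2',box(43.5,43.5,16),[(277,142),(412,135),(422,267),(287,272)]),
 ('c2',off(box(59.5,33.5,16),-120),[(503,98),(606,95),(615,282),(516,287)]),
 ('c3',bd,[(108,12),(355,135),(247,248),(12,108)]) ,('c3',off(box(59.5,33.5,16),-120),[(270,113),(315,135),(235,219),(200,200)])],rack,[550,160,50,0]);print('rack',v,np.degrees(v[3]));print(r.tolist())
Rm,t=rack(v);print('finger pocket',Rm@[0,-120,0]+t,'round',Rm@[0,120,0]+t, Rm)
E
```

```text
sq [ 5.07281515e+02 -1.57516796e+02  2.46985041e-01] 14.151200427821696
[[0.1, -0.0], [1.2, -0.4], [0.3, 0.4], [-0.5, -0.2], [0.3, 0.4], [0.3, -0.1], [1.5, -0.4], [1.3, -0.3], [-1.9, -1.2], [0.1, -1.8], [-0.4, -0.4], [-1.3, -0.9]]
fi [ 467.9723463  -321.66127852   50.18885746] 2875.60971092346
[[-0.4, -0.6], [-1.0, 0.0], [-0.2, -0.0], [0.2, 0.2], [1.1, -0.4], [0.5, -0.0], [1.6, -0.2], [2.0, -0.3], [-0.3, -0.5], [-0.8, 0.9], [-1.0, -2.6]]
rack [5.24333073e+02 2.15817317e+02 3.59446356e+01 7.36002928e-02] 4.2169861487373375
[[-0.0, 1.1], [0.5, -0.3], [-1.6, -1.6], [0.7, -1.1], [-1.9, -1.1], [1.2, -1.7], [1.7, 1.2], [-0.9, 2.1], [-1.7, -1.0], [0.9, -1.9], [1.7, 1.0], [-1.1, 1.5], [0.6, 0.1], [-0.3, -0.5], [-1.3, 1.0], [-0.9, 0.4], [0.6, -0.9], [2.0, -0.0], [-0.1, 2.3], [-3.8, -0.4]]
finger pocket [533.1571369   96.14219057  35.94463563] round [515.50901002 335.49244358  35.94463563] [[ 8.96360760e-01 -7.35338620e-02 -4.37184354e-01]
 [ 6.60917973e-02  9.97292721e-01 -3.22351234e-02]
 [ 4.38371147e-01 -3.46944695e-18  8.98794046e-01]]
```

```bash
cat >> h.py <<'E'
S=8
def render(polys,x,y,w,h):
    """intersection of convex hulls, supersampled to coverage"""
    m=np.ones((h*S,w*S),np.float32)
    for p in polys:
        q=((p+.5-[x,y])*S-.5);k=np.zeros_like(m);cv2.fillConvexPoly(k,np.round(cv2.convexHull(np.float32(q))[:,0]*16).astype(np.int32),1.,shift=4,lineType=8);m*=k
    return cv2.GaussianBlur(cv2.resize(m,(w,h),interpolation=cv2.INTER_AREA),(0,0),.8)
def green(n):
    i=C[n]['image'].astype(np.float32);return i[...,1]-.5*(i[...,0]+i[...,2])
def imgfit(items,x0,scale):
    """items: (obsimage, roi, fn(v)->polys)"""
    from scipy.optimize import minimize
    def cost(u):
        v=np.array(x0)+u*scale;c=0
        for ob,(x,y,w,h),fn in items:
            m=render(fn(v),x,y,w,h).ravel();o=ob[y:y+h,x:x+w].ravel()
            c+=1-np.corrcoef(m,o)[0,1]**2
        return c
    best=None
    for k in(1,-1,.4):
        s=minimize(cost,np.zeros(len(x0)),method='Nelder-Mead',options=dict(initial_simplex=np.vstack([np.zeros(len(x0)),k*np.eye(len(x0))]),xatol=.005,fatol=1e-6,maxiter=600))
        if best is None or s.fun<best.fun:best=s
    return np.array(x0)+best.x*scale,best.fun
HB=box(30,8,64)+box(30,8,30)
def roi(n,P,m):
    p=proj(n,P);a=np.floor(p.min(0)-m).astype(int);b=np.ceil(p.max(0)+m).astype(int);return(a[0],a[1],b[0]-a[0],b[1]-a[1])
def handle(x0,cams=('top','side'),z=4):
    F=flat(z);it=[]
    for n in cams:
        P=np.float64(HB)@F(x0)[0].T+F(x0)[1]
        it.append((green(n),roi(n,P,5),lambda v,n=n:[proj(n,np.float64(HB)@F(v)[0].T+F(v)[1])]))
    return imgfit(it,x0,np.array([6,6,.15]))
E
cat > fitall.py <<'E'
from h import *
for nm,x0 in(('sq',[507,-157,.247]),('fi',[468,-321,-.077])):
    for cams in(('top',),('side',),('top','side')):
        v,f=handle(x0,cams);print(nm,cams,v[:2].round(1),np.degrees(v[2]).round(1),round(f,3))
off=lambda L,y:np.float64([[a,b+y,c] for a,b,c in L])
def rk(cams,x0,z=None):
    it=[]
    for n in cams:
        g=-C[n]['image'].astype(np.float32).sum(2) if n=='top' else -C[n]['image'][...,2].astype(np.float32)
        for a,b,y in((40.5,40.5,0),(56.5,30.5,-120)):
            o,fl=off(box(a,b,13),y),off(box(a,b,0),y)
            Rm,t=rack(np.array(x0))
            def fn(v,n=n,o=o,fl=fl):
                Rm,t=rack(np.r_[v[:2],z,v[2]] if z else v)
                return [proj(n,o@Rm.T+t)]+([proj(n,fl@Rm.T+t)] if n=='top' else [])
            it.append((g,roi(n,o@Rm.T+t,4),fn))
    return imgfit(it,[x0[0],x0[1],x0[3]] if z else x0,np.array([5,5,.05] if z else [5,5,5,.05]))
x0=[524.3,215.8,36,.0736]
print('both',rk(('top','side'),x0))
for n in('top','side'):print(n,rk((n,),x0,36))
E
python3 fitall.py
```

```text
sq ('top',) [ 510.  -157.7] 12.6 0.124
sq ('side',) [ 508.  -158.9] 16.6 0.089
sq ('top', 'side') [ 509.2 -158.2] 14.4 0.227
fi ('top',) [ 470.1 -323.7] -6.7 0.167
fi ('side',) [ 469.2 -324.3] -0.6 0.11
fi ('top', 'side') [ 469.4 -324.1] -3.2 0.289
both (array([5.22185809e+02, 2.16241261e+02, 4.05101173e+01, 7.08158541e-02]), np.float64(0.8617248108727047))
top (array([5.22642166e+02, 2.16815220e+02, 6.73013551e-02]), np.float64(0.05242679229867531))
side (array([5.28879723e+02, 2.22235086e+02, 5.58011257e-02]), np.float64(0.7873467202205054))
```

```bash
cat > go.py <<'E'
import sys,numpy as np
from scipy.spatial.transform import Rotation as R
from plant import bot
RACK=dict(p=[522.3,216.4,38],yaw=3.95)   # square pocket floor centre
TG=dict(fi=([469.4,-324.1,4],-3.2,0),sq=([509.2,-158.2,4],14.4,0))
def frame(n):
    if n in TG:
        p,y,t=TG[n];return R.from_euler('ZY',[y,-t],degrees=True).as_matrix(),np.array(p,float)
    Rm=R.from_euler('ZY',[RACK['yaw'],-26],degrees=True).as_matrix()
    return Rm,np.array(RACK['p'])+Rm@[0,{'pfi':-120,'psq':0}[n],0]
def tool(n,h,sign,dx=0,dy=0):
    Rm,t=frame(n);x=-Rm[:,2];y=sign*Rm[:,1]
    return np.c_[x,y,np.cross(x,y)],t+Rm@[dx,dy,h]
def togo(Rt,pt,o=None):
    o=o or bot.get_obs();Rn=R.from_euler('xyz',o['tcp_rot']).as_matrix()
    print('rotvec deg',np.degrees(R.from_matrix(Rn.T@Rt).as_rotvec()).round(1),'| cm in target axes',(Rt.T@(pt-o['tool_pos'])/10).round(2),'| cm in present axes',(Rn.T@(pt-o['tool_pos'])/10).round(2))
if __name__=='__main__':
    n,h,s=sys.argv[1],float(sys.argv[2]),int(sys.argv[3])
    o=bot.get_obs();print('t',round(o['time'],2),'tcp',o['tool_pos'].round(1),'F',o['contact_force'].round(1),'grip',round(o['grip_width'],1),'q',o['joint_positions'].round(2))
    togo(*tool(n,h,s,*map(float,sys.argv[4:])))
E
python3 go.py fi 200 1;python3 go.py fi 200 -1; python3 go.py pfi 60 1;python3 go.py pfi 60 -1
python3 - <<'E'
from go import *
o=bot.get_obs();Rn=R.from_euler('xyz',o['tcp_rot']).as_matrix();print(Rn.round(3));print((Rn.T@([480-144.8,200-504.2,0])/10))
E
```

```text
t 0.1 tcp [144.8 504.3 251.1] F [-0.3 -0.2 -0.1] grip 91.8 q [ 1.15  0.34  1.52 -0.    1.28 -0.15]
rotvec deg [-12.8  -0.    0.1] | cm in target axes [  4.71 -80.9   37.03] | cm in present axes [  4.8  -70.65  54.07]
t 0.1 tcp [144.8 504.3 251.1] F [-0.3 -0.2 -0.1] grip 91.8 q [ 1.15  0.34  1.52 -0.    1.28 -0.15]
rotvec deg [1.672e+02 1.000e-01 0.000e+00] | cm in target axes [  4.71  80.9  -37.03] | cm in present axes [  4.8  -70.65  54.07]
t 0.1 tcp [144.8 504.3 251.1] F [-0.3 -0.2 -0.1] grip 91.8 q [ 1.15  0.34  1.52 -0.    1.28 -0.15]
rotvec deg [-19.6 -25.8   4.6] | cm in target axes [ 28.79 -43.32  22.72] | cm in present axes [ 15.95 -29.4   45.86]
t 0.1 tcp [144.8 504.3 251.1] F [-0.3 -0.2 -0.1] grip 91.8 q [ 1.15  0.34  1.52 -0.    1.28 -0.15]
rotvec deg [156.3   6.5  36.1] | cm in target axes [ 28.79  43.32 -22.72] | cm in present axes [ 15.95 -29.4   45.86]
[[-0.001  0.276  0.961]
 [-0.001  0.961 -0.276]
 [-1.    -0.001 -0.   ]]
[ 2.03691452e-02 -1.99806090e+01  4.06170118e+01]
```

```bash
python3 -m crank '[{"linear":[0,-2,4],"delta_rot":[0,0,0],"fingers":1},{"linear":[0,-2,4],"delta_rot":[0,0,0],"fingers":1},{"linear":[0,-2,4],"delta_rot":[0,0,0],"fingers":1},{"linear":[0,-2,4],"delta_rot":[0,0,0],"fingers":1},{"linear":[0,-2,4],"delta_rot":[0,0,0],"fingers":1}]'
python3 -m crank '[{"linear":[0,-2,4],"delta_rot":[0,0,0],"fingers":1},{"linear":[0,-2,4],"delta_rot":[0,0,0],"fingers":1},{"linear":[0,-2,4],"delta_rot":[0,0,0],"fingers":1},{"linear":[0,-2,4],"delta_rot":[-6.4,0,0],"fingers":0.6},{"linear":[0,-2,4],"delta_rot":[-6.4,0,0],"fingers":0.6}]'
python3 go.py fi 150 1
```

```text
time: 0.6
tool_pos: [310.4, 351.8, 251.5]
tcp_rot: [-2.33, 1.57, -2.61]
contact_force: [-0.4, 0.1, -0.9]
grip_width: 91.5
time: 1.1
tool_pos: [478.1, 204.1, 251.5]
tcp_rot: [-3.03, 1.57, -3.082]
contact_force: [-0.5, 0.9, 0.1]
grip_width: 80.2
t 1.1 tcp [478.1 204.1 251.5] F [-0.5  0.9  0.1] grip 80.2 q [ 0.26  0.33  1.54  0.    1.27 -1.26]
rotvec deg [ 0.2 -0.   0. ] | cm in target axes [  9.75 -52.78   2.08] | cm in present axes [  9.76 -52.79   1.9 ]
```

```bash
python3 -m crank '[{"linear":[0,-4.5,0.2],"delta_rot":[0,0,0],"fingers":0.6},{"linear":[0,-4.5,0.2],"delta_rot":[0,0,0],"fingers":0.6},{"linear":[0,-4.5,0.2],"delta_rot":[0,0,0],"fingers":0.6},{"linear":[0,-4.5,0.2],"delta_rot":[0,0,0],"fingers":0.6},{"linear":[0,-4.5,0.2],"delta_rot":[0,0,0],"fingers":0.6}]'
python3 -m crank '[{"linear":[0,-4.5,0.2],"delta_rot":[0,0,0],"fingers":0.6},{"linear":[0,-4.5,0.2],"delta_rot":[0,0,0],"fingers":0.6},{"linear":[0,-4.5,0.2],"delta_rot":[0,0,0],"fingers":0.6},{"linear":[0,-4.5,0.2],"delta_rot":[0,0,0],"fingers":0.6},{"linear":[0,-4.5,0.2],"delta_rot":[0,0,0],"fingers":0.6}]'
python3 -m crank '[{"linear":[1.9,-3,0],"delta_rot":[0,0,0],"fingers":0.6},{"linear":[1.9,-3,0],"delta_rot":[0,0,0],"fingers":0.6},{"linear":[1.9,-1.6,0],"delta_rot":[0,0,0],"fingers":0.6},{"linear":[2,0,0],"delta_rot":[0,0,0],"fingers":0.6},{"linear":[2,0,0],"delta_rot":[0,0,0],"fingers":0.6}]'
python3 go.py fi 60 1
```

```text
time: 1.6
tool_pos: [474.2, -21.1, 251.5]
tcp_rot: [2.765, 1.57, 2.709]
contact_force: [0.2, -0.0, 0.5]
grip_width: 55.2
time: 2.1
tool_pos: [471.4, -246.4, 251.4]
tcp_rot: [2.233, 1.57, 2.177]
contact_force: [0.3, 1.0, -0.7]
grip_width: 55.0
time: 2.6
tool_pos: [467.2, -321.1, 153.3]
tcp_rot: [2.334, 1.57, 2.277]
contact_force: [-0.4, 0.2, 0.2]
grip_width: 55.0
t 2.6 tcp [ 467.2 -321.1  153.3] F [-0.4  0.2  0.2] grip 55.0 q [-0.74  0.51  1.54  0.    1.09 -2.25]
rotvec deg [-0.1 -0.  -0. ] | cm in target axes [ 8.93 -0.29  0.24] | cm in present axes [ 8.93 -0.3   0.25]
```

```bash
python3 -m crank '[{"linear":[2.5,-0.3,0.25],"delta_rot":[0,0,0],"fingers":0.6},{"linear":[2.5,0,0],"delta_rot":[0,0,0],"fingers":0.6},{"linear":[2.5,0,0],"delta_rot":[0,0,0],"fingers":0.6},{"linear":[1.4,0,0],"delta_rot":[0,0,0],"fingers":0.6},{"linear":[0,0,0],"delta_rot":[0,0,0],"fingers":0.6}]'
python3 - <<'E'
from plant import capture
import cv2,numpy as np
f=lambda i,x,y,w,h,k:cv2.resize(i[y:y+h,x:x+w],None,fx=k,fy=k,interpolation=cv2.INTER_CUBIC)
cv2.imwrite('pics/d1.png',np.hstack([f(capture('side')['image'],270,180,110,130,3.6),f(capture('top')['image'],320,130,110,130,3.6)]))
E
python3 go.py fi 60 1
```

```text
time: 3.1
tool_pos: [468.7, -322.5, 63.2]
tcp_rot: [2.44, 1.565, 2.384]
contact_force: [-0.9, -0.6, -0.6]
grip_width: 55.3
t 3.2 tcp [ 470.  -323.7   65.7] F [-0.2 -0.3  0.3] grip 55.1 q [-0.74  0.63  1.62  0.    0.9  -2.25]
rotvec deg [-0. -0. -0.] | cm in target axes [ 0.17 -0.05 -0.06] | cm in present axes [ 0.17 -0.05 -0.06]
```

View pics/d1.png

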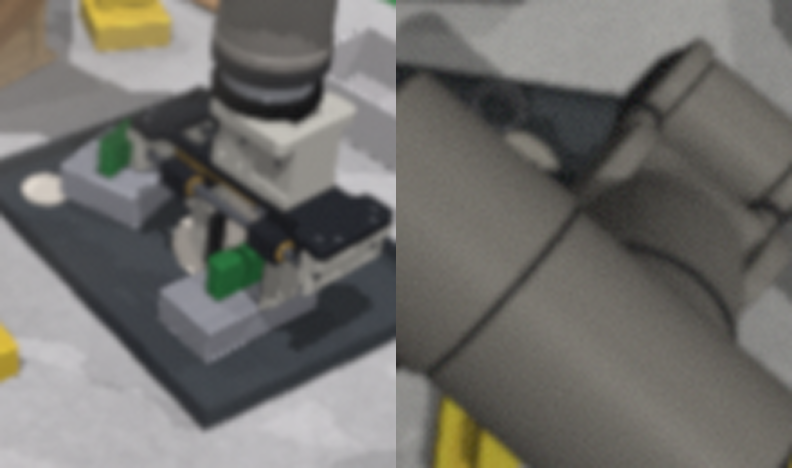

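The jaws straddle the finger cutter's handle at (235,270) in the left half. The top view is hidden by the arm. I'm closing the fingers and lifting.

```bash
python3 -m crank '[{"linear":[0.1,0,0],"delta_rot":[0,0,0],"fingers":0},{"linear":[0,0,0],"delta_rot":[0,0,0],"fingers":0},{"linear":[0,0,0],"delta_rot":[0,0,0],"fingers":0},{"linear":[0,0,0],"delta_rot":[0,0,0],"fingers":0},{"linear":[0,0,0],"delta_rot":[0,0,0],"fingers":0}]'
python3 -m crank '[{"linear":[-1,0,0],"delta_rot":[0,0,0],"fingers":0},{"linear":[-3,0,0],"delta_rot":[0,0,0],"fingers":0},{"linear":[-4,0,0],"delta_rot":[0,0,0],"fingers":0},{"linear":[-4,0,0],"delta_rot":[0,0,0],"fingers":0},{"linear":[-4,0,0],"delta_rot":[0,0,0],"fingers":0}]'
python3 go.py pfi 150 1
```

```text
time: 3.7
tool_pos: [470.1, -323.7, 64.9]
tcp_rot: [-0.394, 1.57, -0.45]
contact_force: [0.5, 0.1, -0.8]
grip_width: 19.7
time: 4.2
tool_pos: [469.7, -323.4, 226.8]
tcp_rot: [2.097, 1.571, 2.04]
contact_force: [0.8, -0.7, -2.2]
grip_width: 15.9
t 4.2 tcp [ 469.7 -323.4  226.8] F [ 0.8 -0.7 -2.2] grip 15.9 q [-0.74  0.44  1.44  0.    1.26 -2.25]
rotvec deg [ -7.1 -26.    1.6] | cm in target axes [ 5.9  41.49 -0.21] | cm in present axes [ 5.4  41.46 -2.81]
```

```bash
python3 -m crank '[{"linear":[0,4.15,0],"delta_rot":[0,0,0],"fingers":0},{"linear":[0,4.15,0],"delta_rot":[0,0,0],"fingers":0},{"linear":[0,4.15,0],"delta_rot":[0,0,0],"fingers":0},{"linear":[0,4.15,0],"delta_rot":[0,0,0],"fingers":0},{"linear":[0,4.15,0],"delta_rot":[0,0,0],"fingers":0}]'
python3 -m crank '[{"linear":[0,4.15,0],"delta_rot":[0,0,0],"fingers":0},{"linear":[0,4.15,0],"delta_rot":[0,0,0],"fingers":0},{"linear":[0,4.15,0],"delta_rot":[0,0,0],"fingers":0},{"linear":[0,4.15,0],"delta_rot":[0,0,0],"fingers":0},{"linear":[0,4.15,0],"delta_rot":[0,0,0],"fingers":0}]'
python3 -m crank '[{"linear":[0,0,0],"delta_rot":[-1.4,-5.2,0.3],"fingers":0},{"linear":[0,0,0],"delta_rot":[-1.4,-5.2,0.3],"fingers":0},{"linear":[0,0,0],"delta_rot":[-1.4,-5.2,0.3],"fingers":0},{"linear":[0,0,0],"delta_rot":[-1.4,-5.2,0.3],"fingers":0},{"linear":[0,0,0],"delta_rot":[-1.4,-5.2,0.3],"fingers":0}]'
python3 go.py pfi 110 1
```

```text
time: 4.7
tool_pos: [481.3, -114.8, 225.3]
tcp_rot: [0.011, 1.57, -0.045]
contact_force: [1.3, 0.2, -1.6]
grip_width: 15.8
time: 5.2
tool_pos: [493.0, 92.4, 225.4]
tcp_rot: [0.06, 1.57, 0.004]
contact_force: [0.0, 0.4, -2.8]
grip_width: 15.7
time: 5.7
tool_pos: [493.0, 90.8, 225.5]
tcp_rot: [-0.006, 1.113, 0.064]
contact_force: [0.3, -0.3, -2.3]
grip_width: 15.8
t 5.7 tcp [493.   90.8 225.5] F [ 0.3 -0.3 -2.3] grip 15.8 q [ 0.02  0.13  1.99  0.04  0.57 -1.65]
rotvec deg [0.1 0.3 0.1] | cm in target axes [ 7.51  0.33 -4.81] | cm in present axes [ 7.49  0.35 -4.85]
```

```bash
python3 -m crank '[{"linear":[0,0.33,-2.4],"delta_rot":[0,0,0],"fingers":0},{"linear":[1,0,-2.4],"delta_rot":[0,0.3,0],"fingers":0},{"linear":[3,0,0],"delta_rot":[0,0,0],"fingers":0},{"linear":[3,0,0],"delta_rot":[0,0,0],"fingers":0},{"linear":[0.4,0,0],"delta_rot":[0,0,0],"fingers":0}]'
python3 - <<'E'
from plant import capture
import cv2,numpy as np,pickle
c=capture('side');pickle.dump(c,open('side1.pkl','wb'))
t=capture('top');pickle.dump(t,open('top1.pkl','wb'))
f=lambda i,x,y,w,h,k:cv2.resize(i[y:y+h,x:x+w],None,fx=k,fy=k,interpolation=cv2.INTER_CUBIC)
cv2.imwrite('pics/e1.png',np.hstack([f(c['image'],190,90,120,120,4.5),f(t['image'],205,130,57,120,4.5)]))
E
python3 go.py pfi 110 1
```

```text
time: 6.2
tool_pos: [481.5, 93.0, 134.8]
tcp_rot: [-0.004, 1.126, 0.064]
contact_force: [-0.3, -0.2, -1.3]
grip_width: 15.8
t 6.3 tcp [481.8  93.1 136.7] F [ 0.5 -0.4 -1.9] grip 15.8 q [ 0.02  0.27  2.13  0.06  0.3  -1.67]
rotvec deg [-0.  -0.4  0.1] | cm in target axes [0.01 0.03 0.07] | cm in present axes [0.01 0.03 0.07]
```

View pics/e1.png

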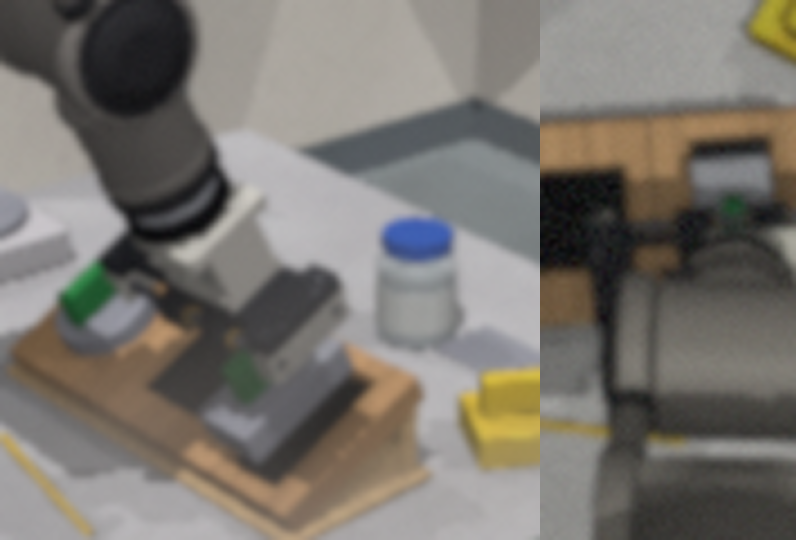

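```bash
python3 - <<'E'
from h import *
D=np.array([[524.6,251.1,.3427,1.525,1.2754],[519.8,251.5,.33,1.54,1.27],[566.9,153.3,.51,1.54,1.09],[570.7,65.7,.63,1.62,.9],[501.3,225.5,.13,1.99,.57],[490.7,136.7,.27,2.13,.30]])
r,z,a,b,c=D.T;A=[];y=[]
for i in range(6):
    s=np.array([a[i],a[i]+b[i],a[i]+b[i]+c[i]])
    A+=[[*np.sin(s),*np.cos(s[:2]),0][:3]+[0,0]]; y+=[r[i]]
def m(p,q):
    s=np.cumsum(q);return np.array([p[3]+p[0]*np.sin(s[0])+p[1]*np.sin(s[1]+p[5])+p[2]*np.sin(s[2]),p[4]+p[0]*np.cos(s[0])+p[1]*np.cos(s[1]+p[5])+p[2]*np.cos(s[2])])
s=least_squares(lambda p:np.concatenate([m(p,d[2:])-d[:2] for d in D]),[400,400,200,0,300,0],x_scale=[100,100,100,10,100,.1],bounds=([100,100,50,-80,50,-.3],[900,900,500,80,600,.3]))
print(s.x.round(2),np.abs(s.fun).max())
for q in([492,136],[500,115],[508,100],[512,90],[508,92]):
    u=least_squares(lambda v:np.r_[m(s.x,v)-q,(v.sum()-np.radians(154))*300],[.3,2.1,.3]);print(q,u.x.round(3))
# overlay
import go
from plant import bot
o=bot.get_obs()
Rt=R.from_euler('xyz',o['tcp_rot']).as_matrix();Rc=np.c_[Rt[:,2],Rt[:,1],-Rt[:,0]]
t=o['tool_pos']+Rt@[60,0,0]
C['side']=pickle.load(open('side1.pkl','rb'))
k=5;X,Y,w,h=215,145,90,70
im=cv2.resize(C['side']['image'][Y:Y+h,X:X+w],None,fx=8,fy=8,interpolation=cv2.INTER_CUBIC)
def dr(P,col):
    p=(proj('side',P)-[X,Y]+.5)*8;cv2.polylines(im,[np.int32(p)],True,col,1,cv2.LINE_AA)
for zz in(0,30):dr(np.float64(box(54,28,zz))@Rc.T+t,(0,0,255))
dr(np.float64(box(30,8,64))@Rc.T+t,(0,0,255))
Rm,tt=go.frame('pfi')
dr(np.float64(box(59.5,33.5,16))@Rm.T+tt,(255,255,0));dr(np.float64(box(56.5,30.5,0))@Rm.T+tt,(255,0,255))
Rm,tt=go.frame('psq');b=np.float64(box(75,179,16));dr(b@Rm.T+tt,(0,255,255));
dr(np.float64(box(43.5,43.5,16))@Rm.T+tt,(255,255,0))
cv2.imwrite('pics/e2.png',im)
E
```

```text
[5.1088e+02 3.7755e+02 2.9980e+02 9.1800e+00 2.2420e+02 1.3000e-01] 2.4605126588887742
[492, 136] [0.272 2.139 0.277]
[500, 115] [0.328 2.145 0.215]
[508, 100] [0.371 2.14  0.176]
[512, 90] [0.399 2.14  0.149]
[508, 92] [0.389 2.148 0.15 ]
```

View pics/e2.png

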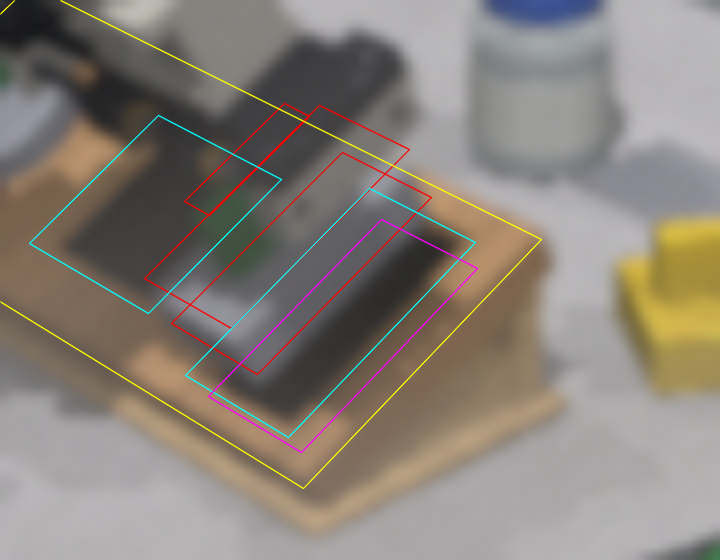

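The cutter sits near the finger pocket; cyan marks the predicted rim and red the predicted cutter. The arm fit shows joint 5 would need about 0.15 rad at full depth, and its limit is 0.28. I'll set the cutter back on the tray and regrip it with the tool leaning 14° in the handle plane, so the tool stays more upright at the rack.

```bash
python3 - <<'E'
s=open('go.py').read()
s=s.replace("def tool(n,h,sign,dx=0,dy=0):\n    Rm,t=frame(n);x=","def tool(n,h,sign,dx=0,dy=0,lean=14):\n    Rm,t=frame(n);g=t+Rm@[dx,dy,h-6];Rm=Rm@R.from_euler('y',lean,degrees=True).as_matrix();x=")
s=s.replace("t+Rm@[dx,dy,h]","g-6*x")
open('go.py','w').write(s)
E
python3 -m crank '[{"linear":[-3,0,0],"delta_rot":[0,0,0],"fingers":0},{"linear":[-4,0,0],"delta_rot":[0,0,0],"fingers":0},{"linear":[-3,0,0],"delta_rot":[1.4,5.2,-0.3],"fingers":0},{"linear":[0,0,0],"delta_rot":[1.4,5.2,-0.3],"fingers":0},{"linear":[0,0,0],"delta_rot":[1.4,5.2,-0.3],"fingers":0}]'
python3 -m crank '[{"linear":[0,0,0],"delta_rot":[1.4,5.2,-0.3],"fingers":0},{"linear":[0,0,0],"delta_rot":[1.4,5.2,-0.3],"fingers":0},{"linear":[0,-4,0],"delta_rot":[0,0,0],"fingers":0},{"linear":[0,-4,0],"delta_rot":[0,0,0],"fingers":0},{"linear":[0,-4,0],"delta_rot":[0,0,0],"fingers":0}]'
python3 go.py fi 160 1 0 0 0
```

```text
time: 6.8
tool_pos: [438.7, 90.4, 230.8]
tcp_rot: [0.031, 1.392, 0.023]
contact_force: [1.4, 0.6, -2.1]
grip_width: 15.9
time: 7.3
tool_pos: [431.8, -30.5, 228.9]
tcp_rot: [-2.703, 1.568, -2.758]
contact_force: [1.2, -1.1, -1.6]
grip_width: 16.0
t 7.3 tcp [431.8 -30.5 228.9] F [ 1.2 -1.1 -1.6] grip 16.0 q [-0.25  0.2   1.79 -0.    1.15 -1.76]
rotvec deg [ 0.  -0.2  0.1] | cm in target axes [  6.49 -29.1    5.39] | cm in present axes [  6.51 -29.1    5.38]
```

```bash
python3 -m crank '[{"linear":[0,-4.2,0.77],"delta_rot":[0,0,0],"fingers":0},{"linear":[0,-4.2,0.77],"delta_rot":[0,0,0],"fingers":0},{"linear":[0,-4.2,0.77],"delta_rot":[0,0,0],"fingers":0},{"linear":[0,-4.2,0.77],"delta_rot":[0,0,0],"fingers":0},{"linear":[0,-4.2,0.77],"delta_rot":[0,0,0],"fingers":0}]'
python3 -m crank '[{"linear":[0,-4.2,0.77],"delta_rot":[0,0,0],"fingers":0},{"linear":[0,-3.9,0.77],"delta_rot":[0,0,0],"fingers":0},{"linear":[4,0,0],"delta_rot":[0,0,0],"fingers":0},{"linear":[4,0,0],"delta_rot":[0,0,0],"fingers":0},{"linear":[4,0,0],"delta_rot":[0,0,0],"fingers":0}]'
python3 -m crank '[{"linear":[1.5,0,0],"delta_rot":[0,0,0],"fingers":0},{"linear":[0.8,0,0],"delta_rot":[0,0,0],"fingers":0},{"linear":[0,0,0],"delta_rot":[0,0,0],"fingers":0},{"linear":[0,0,0],"delta_rot":[0,0,0],"fingers":0},{"linear":[0,0,0],"delta_rot":[0,0,0],"fingers":0}]'
python3 go.py fi 60 1 0 0 0
```

```text
time: 7.8
tool_pos: [458.5, -243.0, 229.3]
tcp_rot: [-2.497, 1.567, -2.554]
contact_force: [0.2, 0.4, -0.6]
grip_width: 16.0
time: 8.3
tool_pos: [469.0, -323.7, 108.0]
tcp_rot: [-2.391, 1.567, -2.448]
contact_force: [0.3, 0.7, -0.3]
grip_width: 16.0
time: 8.8
tool_pos: [469.6, -323.7, 85.9]
tcp_rot: [-2.385, 1.567, -2.441]
contact_force: [0.7, -0.1, -2.6]
grip_width: 16.1
t 8.8 tcp [ 469.6 -323.7   85.9] F [ 0.7 -0.1 -2.6] grip 16.1 q [-0.74  0.6   1.6  -0.    0.94 -2.25]
rotvec deg [-0.  -0.2  0.1] | cm in target axes [ 2.19 -0.04 -0.01] | cm in present axes [ 2.19 -0.04 -0.01]
```

```bash
python3 -m crank '[{"linear":[0.8,0,0],"delta_rot":[0,0,0],"fingers":0},{"linear":[0.3,0,0],"delta_rot":[0,0,0],"fingers":0},{"linear":[0.2,0,0],"delta_rot":[0,0,0],"fingers":0},{"linear":[0,0,0],"delta_rot":[0,0,0],"fingers":0},{"linear":[0,0,0],"delta_rot":[0,0,0],"fingers":0}]'
python3 -m crank '[{"linear":[0.2,0,0],"delta_rot":[0,0,0],"fingers":0},{"linear":[0.2,0,0],"delta_rot":[0,0,0],"fingers":0},{"linear":[0.2,0,0],"delta_rot":[0,0,0],"fingers":0},{"linear":[0,0,0],"delta_rot":[0,0,0],"fingers":0},{"linear":[0,0,0],"delta_rot":[0,0,0],"fingers":0}]'
python3 go.py fi 60 1 0 0 0
```

```text
time: 9.3
tool_pos: [468.7, -323.1, 71.0]
tcp_rot: [-3.055, 1.565, -3.111]
contact_force: [-0.3, -0.2, -1.1]
grip_width: 15.8
time: 9.8
tool_pos: [468.7, -323.2, 66.6]
tcp_rot: [-2.898, 1.566, -2.955]
contact_force: [-4.7, 2.6, 11.8]
grip_width: 16.2
t 9.8 tcp [ 468.7 -323.2   66.6] F [-4.7  2.6 11.8] grip 16.2 q [-0.74  0.63  1.62 -0.    0.9  -2.25]
rotvec deg [-0.  -0.3  0.1] | cm in target axes [ 0.26 -0.09  0.08] | cm in present axes [ 0.26 -0.09  0.08]
```

```bash
python3 -m crank '[{"linear":[0,0,0],"delta_rot":[0,0,0],"fingers":0.4},{"linear":[0,0,0],"delta_rot":[0,0,0],"fingers":0.4},{"linear":[0,0,0],"delta_rot":[0,0,0],"fingers":0.4},{"linear":[0,0,0],"delta_rot":[0,7,0],"fingers":0.4},{"linear":[0,0,0],"delta_rot":[0,7,0],"fingers":0.4}]'
python3 go.py fi 60 1 0 0 14
```

```text
time: 10.3
tool_pos: [468.1, -323.6, 65.8]
tcp_rot: [-3.134, 1.317, 3.091]
contact_force: [0.7, -0.0, 0.2]
grip_width: 36.6
t 10.3 tcp [ 468.1 -323.6   65.8] F [ 0.7 -0.   0.2] grip 36.6 q [-0.66  0.73  1.43 -0.16  1.19 -2.1 ]
rotvec deg [-0.1 -0.5  0.1] | cm in target axes [ 0.13 -0.04  0.31] | cm in present axes [ 0.12 -0.04  0.31]
```

```bash
python3 -m crank '[{"linear":[0.15,0,0.3],"delta_rot":[0,0,0],"fingers":0.4},{"linear":[0,0,0],"delta_rot":[0,0,0],"fingers":0},{"linear":[0,0,0],"delta_rot":[0,0,0],"fingers":0},{"linear":[0,0,0],"delta_rot":[0,0,0],"fingers":0},{"linear":[0,0,0],"delta_rot":[0,0,0],"fingers":0}]'
python3 -m crank '[{"linear":[0,0,0],"delta_rot":[0,0,0],"fingers":0},{"linear":[0,0,0],"delta_rot":[0,0,0],"fingers":0},{"linear":[0,0,0],"delta_rot":[0,0,0],"fingers":0},{"linear":[0,0,0],"delta_rot":[0,0,0],"fingers":0},{"linear":[0,0,0],"delta_rot":[0,0,0],"fingers":0}]'
python3 go.py fi 60 1 0 0 14
python3 - <<'E'
from h import *
from plant import capture
C['side']=capture('side');pickle.dump(C['side'],open('side2.pkl','wb'))
v,f=handle([469.4,-324.1,-.056],('side',));print(v,f)
E
```

```text
time: 10.8
tool_pos: [470.7, -323.4, 63.1]
tcp_rot: [-3.14, 1.322, 3.086]
contact_force: [-0.3, 0.3, -2.2]
grip_width: 16.0
time: 11.3
tool_pos: [471.0, -323.4, 63.1]
tcp_rot: [-3.138, 1.321, 3.088]
contact_force: [-2.6, -0.6, 3.4]
grip_width: 15.7
t 11.3 tcp [ 471.  -323.4   63.1] F [-2.6 -0.6  3.4] grip 15.7 q [-0.66  0.74  1.42 -0.15  1.19 -2.1 ]
rotvec deg [-0.  -0.3  0. ] | cm in target axes [-0.06 -0.08 -0.03] | cm in present axes [-0.06 -0.08 -0.03]
[ 462.63469031 -316.96028372    0.4644685 ] 0.3555808514493136
```

```bash
python3 -m crank '[{"linear":[-1,0,-0.25],"delta_rot":[0,0,0],"fingers":0},{"linear":[-3.5,0,-0.9],"delta_rot":[0,0,0],"fingers":0},{"linear":[-3.6,0,-0.9],"delta_rot":[0,0,0],"fingers":0},{"linear":[-3.6,0,-0.9],"delta_rot":[0,0,0],"fingers":0},{"linear":[-3.6,0,-0.9],"delta_rot":[0,0,0],"fingers":0}]'
python3 go.py pfi 150 1 0 0 14
python3 go.py fi 150 1 0 0 14
```

```text
time: 11.85
tool_pos: [472.1, -322.8, 222.5]
tcp_rot: [-3.14, 1.323, 3.087]
contact_force: [1.2, -0.7, -1.3]
grip_width: 15.9
t 11.85 tcp [ 472.1 -322.8  222.5] F [ 1.2 -0.7 -1.3] grip 15.9 q [-0.66  0.57  1.25 -0.14  1.52 -2.15]
rotvec deg [ -7.2 -26.2  -0.1] | cm in target axes [ 5.29 41.45  1.21] | cm in present axes [ 5.47 41.41 -1.6 ]
t 11.85 tcp [ 472.1 -322.8  222.5] F [ 1.2 -0.7 -1.3] grip 15.9 q [-0.66  0.57  1.25 -0.14  1.52 -2.15]
rotvec deg [-0.  -0.2  0. ] | cm in target axes [ 6.69 -0.14  1.55] | cm in present axes [ 6.69 -0.14  1.58]
```

```bash
python3 -m crank '[{"linear":[0,4.15,0],"delta_rot":[0,0,0],"fingers":0},{"linear":[0,4.15,0],"delta_rot":[0,0,0],"fingers":0},{"linear":[0,4.15,0],"delta_rot":[0,0,0],"fingers":0},{"linear":[0,4.15,0],"delta_rot":[0,0,0],"fingers":0},{"linear":[0,4.15,0],"delta_rot":[0,0,0],"fingers":0}]'
python3 -m crank '[{"linear":[0,4.15,0],"delta_rot":[0,0,0],"fingers":0},{"linear":[0,4.15,0],"delta_rot":[0,0,0],"fingers":0},{"linear":[0,4.15,0],"delta_rot":[0,0,0],"fingers":0},{"linear":[0,4.15,0],"delta_rot":[0,0,0],"fingers":0},{"linear":[0,4.15,0],"delta_rot":[0,0,0],"fingers":0}]'
python3 -m crank '[{"linear":[0,0,0],"delta_rot":[-1.44,-5.24,0],"fingers":0},{"linear":[0,0,0],"delta_rot":[-1.44,-5.24,0],"fingers":0},{"linear":[0,0,0],"delta_rot":[-1.44,-5.24,0],"fingers":0},{"linear":[0,0,0],"delta_rot":[-1.44,-5.24,0],"fingers":0},{"linear":[0,0,0],"delta_rot":[-1.44,-5.24,0],"fingers":0}]'
python3 go.py pfi 110 1 0 0 14;python3 go.py pfi 60 1 0 0 14
```

```text
time: 12.35
tool_pos: [483.7, -114.1, 221.0]
tcp_rot: [-3.141, 1.323, 3.086]
contact_force: [-0.0, -0.8, -1.1]
grip_width: 15.9
time: 12.85
tool_pos: [495.3, 93.3, 220.9]
tcp_rot: [3.141, 1.323, 3.085]
contact_force: [0.3, -0.4, -1.8]
grip_width: 15.9
time: 13.35
tool_pos: [495.3, 91.7, 221.2]
tcp_rot: [0.01, 1.357, 0.08]
contact_force: [-0.2, 1.2, -2.1]
grip_width: 15.6
t 13.35 tcp [495.3  91.7 221.2] F [-0.2  1.2 -2.1] grip 15.6 q [ 0.02  0.23  1.8   0.02  0.9  -1.62]
rotvec deg [ 0.   0.2 -0.1] | cm in target axes [ 7.97  0.26 -2.85] | cm in present axes [ 7.96  0.24 -2.88]
t 13.35 tcp [495.3  91.7 221.2] F [-0.2  1.2 -2.1] grip 15.6 q [ 0.02  0.23  1.8   0.02  0.9  -1.62]
rotvec deg [ 0.   0.2 -0.1] | cm in target axes [12.82  0.26 -1.64] | cm in present axes [12.81  0.23 -1.69]
```

```bash
python3 -m crank '[{"linear":[0,0.25,-2.5],"delta_rot":[0,0,0],"fingers":0},{"linear":[3,0,0],"delta_rot":[0,0,0],"fingers":0},{"linear":[3,0,0],"delta_rot":[0,0,0],"fingers":0},{"linear":[2.4,0,0],"delta_rot":[0,0,0],"fingers":0},{"linear":[1,0,0],"delta_rot":[0,0,0],"fingers":0}]'
python3 -m crank '[{"linear":[0,0,0],"delta_rot":[0,0,0],"fingers":0},{"linear":[0,0,0],"delta_rot":[0,0,0],"fingers":0},{"linear":[0,0,0],"delta_rot":[0,0,0],"fingers":0},{"linear":[0,0,0],"delta_rot":[0,0,0],"fingers":0},{"linear":[0,0,0],"delta_rot":[0,0,0],"fingers":0}]'
python3 go.py pfi 95 1 0 0 14
cat > ov.py <<'E'
import sys
from h import *
import go
from plant import bot,capture
n,out,half=sys.argv[1],sys.argv[2],eval(sys.argv[3]);lean,h=14,60
o=bot.get_obs();C['side']=capture('side');C['top']=capture('top')
Rt=R.from_euler('xyz',o['tcp_rot']).as_matrix();Rc=np.c_[Rt[:,2],Rt[:,1],-Rt[:,0]]@R.from_euler('y',-lean,degrees=True).as_matrix()
t=o['tool_pos']+6*Rt[:,0]-Rc@[0,0,h-6]
Rm,tt=go.frame(n)
print('cutter in pocket',(Rm.T@(t-tt)).round(1),np.degrees(R.from_matrix(Rm.T@Rc).as_rotvec()).round(1))
ims=[]
for cam,w,hh,k in(('side',66,70,8),('top',32,70,8)):
    X,Y=np.int32(proj(cam,[tt])[0]-[w/2,hh/2+3])
    im=cv2.resize(C[cam]['image'][Y:Y+hh,X:X+w],None,fx=k,fy=k,interpolation=cv2.INTER_CUBIC)
    def dr(P,col,T,Q):
        p=(proj(cam,np.float64(P)@Q.T+T)-[X,Y]+.5)*k;cv2.polylines(im,[np.int32(p)],True,col,1,cv2.LINE_AA)
    dr(box(*half,0),(0,0,255),t,Rc);dr(box(*half,30),(0,0,255),t,Rc);dr(HB[:4],(0,0,255),t,Rc)
    dr(box(half[0]+2.5,half[1]+2.5,13),(255,255,0),tt,Rm);dr(box(75,59,16),(0,255,255),tt,Rm)
    ims.append(im)
cv2.imwrite(out,np.hstack(ims))
E
python3 ov.py pfi pics/f1.png '(54,28)'
```

```text
time: 13.85
tool_pos: [489.4, 93.7, 121.7]
tcp_rot: [0.012, 1.365, 0.08]
contact_force: [-1.2, 0.0, -1.6]
grip_width: 16.1
time: 14.35
tool_pos: [490.2, 93.5, 124.0]
tcp_rot: [0.009, 1.361, 0.077]
contact_force: [0.3, 0.9, -0.5]
grip_width: 16.0
t 14.35 tcp [490.2  93.5 124. ] F [ 0.3  0.9 -0.5] grip 16.0 q [ 0.03  0.36  1.93  0.02  0.64 -1.62]
rotvec deg [-0.1  0.  -0.1] | cm in target axes [0.02 0.04 0.02] | cm in present axes [0.02 0.04 0.02]
cutter in pocket [-0.1 -0.3 35.2] [ 0.1 -0.  -0.1]
```

View pics/f1.png

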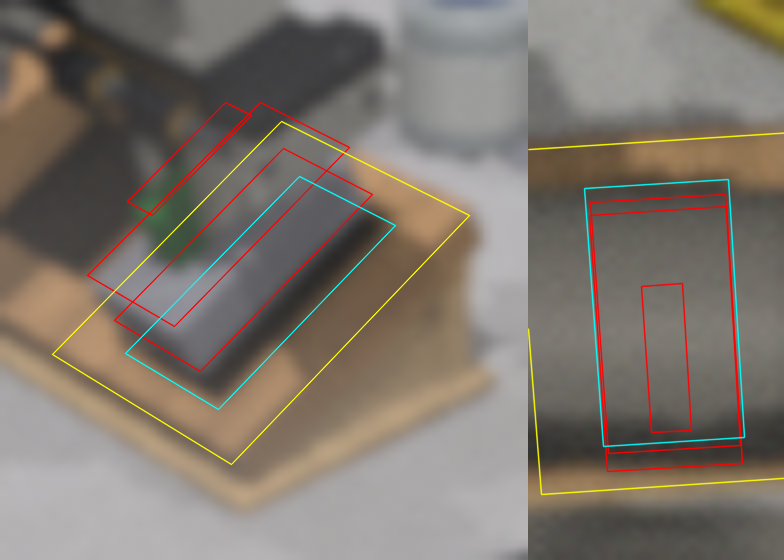

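The board outline matches the yellow prediction, with corners at (232,464) and (470,215). The cutter's bottom edge from (200,370) to (372,195) lies within about a pixel of where it should be. I'm lowering in small steps and watching the force.

```bash
python3 -m crank '[{"linear":[0.5,0.03,0.12],"delta_rot":[0,0,0],"fingers":0},{"linear":[0.5,0,0.12],"delta_rot":[0,0,0],"fingers":0},{"linear":[0.5,0,0.12],"delta_rot":[0,0,0],"fingers":0},{"linear":[0,0,0],"delta_rot":[0,0,0],"fingers":0},{"linear":[0,0,0],"delta_rot":[0,0,0],"fingers":0}]'
python3 -m crank '[{"linear":[0.2,0,0.05],"delta_rot":[0,0,0],"fingers":0},{"linear":[0.2,0,0.05],"delta_rot":[0,0,0],"fingers":0},{"linear":[0.2,0,0.05],"delta_rot":[0,0,0],"fingers":0},{"linear":[0,0,0],"delta_rot":[0,0,0],"fingers":0},{"linear":[0,0,0],"delta_rot":[0,0,0],"fingers":0}]'
python3 go.py pfi 60 1 0 0 14
python3 -m crank '[{"linear":[0.2,0,0.05],"delta_rot":[0,0,0],"fingers":0},{"linear":[0.2,0,0.05],"delta_rot":[0,0,0],"fingers":0},{"linear":[0,0,0],"delta_rot":[0,0,0],"fingers":0},{"linear":[0,0,0],"delta_rot":[0,0,0],"fingers":0},{"linear":[0,0,0],"delta_rot":[0,0,0],"fingers":0}]'
python3 go.py pfi 60 1 0 0 14; python3 -c "from plant import bot;print(bot.get_obs()['moment'])"
```

```text
time: 14.95
tool_pos: [497.2, 94.3, 109.3]
tcp_rot: [0.009, 1.361, 0.077]
contact_force: [0.2, 0.1, -0.3]
grip_width: 15.8
time: 15.45
tool_pos: [502.4, 94.6, 105.9]
tcp_rot: [0.009, 1.354, 0.077]
contact_force: [2.9, 1.3, 11.9]
grip_width: 15.8
t 15.45 tcp [502.4  94.6 105.9] F [ 2.9  1.3 11.9] grip 15.8 q [ 0.03  0.41  1.93  0.02  0.59 -1.62]
rotvec deg [-0.1  0.4 -0.1] | cm in target axes [1.39 0.01 0.05] | cm in present axes [1.39 0.01 0.04]
time: 15.95
tool_pos: [503.4, 94.7, 104.2]
tcp_rot: [0.007, 1.354, 0.076]
contact_force: [-11.3, -1.7, 36.2]
grip_width: 15.5
t 15.95 tcp [503.4  94.7 104.2] F [-11.3  -1.7  36.2] grip 15.5 q [ 0.03  0.41  1.93  0.02  0.59 -1.62]
rotvec deg [-0.1  0.4 -0.1] | cm in target axes [ 1.2   0.01 -0.02] | cm in present axes [ 1.2   0.01 -0.03]
[-0.11088625  0.62586331  0.00093849]
```

Contact at about h=74 means the cutter is on the rim. The force and moment put the contact at the down-slope end, with a push up the slope, so the cutter sits too far down-slope. I'll back off, shift up-slope 3 mm and try again.

```bash
cat > wr.py <<'E'
from go import *
o=bot.get_obs();n=sys.argv[1];Rm,t=frame(n);Rn=R.from_euler('xyz',o['tcp_rot']).as_matrix()
g=Rm.T@(o['tool_pos']+6*Rn[:,0]-t)
print('grasp pt in pocket',g.round(1),'(home z~54) F',(Rm.T@o['contact_force']).round(1),'M',(Rm.T@o['moment']).round(2),'q5',o['joint_positions'][4].round(2))
E
python3 wr.py pfi
python3 -m crank '[{"linear":[-0.5,0,-0.12],"delta_rot":[0,0,0],"fingers":0},{"linear":[-0.07,0,0.29],"delta_rot":[0,0,0],"fingers":0},{"linear":[0.2,0,0.05],"delta_rot":[0,0,0],"fingers":0},{"linear":[0,0,0],"delta_rot":[0,0,0],"fingers":0},{"linear":[0,0,0],"delta_rot":[0,0,0],"fingers":0}]'; python3 wr.py pfi
python3 -m crank '[{"linear":[0.15,0,0.04],"delta_rot":[0,0,0],"fingers":0},{"linear":[0.15,0,0.04],"delta_rot":[0,0,0],"fingers":0},{"linear":[0,0,0],"delta_rot":[0,0,0],"fingers":0},{"linear":[0,0,0],"delta_rot":[0,0,0],"fingers":0},{"linear":[0,0,0],"delta_rot":[0,0,0],"fingers":0}]'; python3 wr.py pfi
```

```text
grasp pt in pocket [ 3.2 -0.1 65.6] (home z~54) F [ 5.7 -0.9 37.6] M [-0.06  0.63  0.03] q5 0.59
time: 16.45
tool_pos: [502.4, 94.7, 103.9]
tcp_rot: [0.01, 1.363, 0.078]
contact_force: [-3.7, -1.0, 7.6]
grip_width: 15.4
grasp pt in pocket [ 2.  -0.1 65.8] (home z~54) F [-0.1 -0.8  8.5] M [-0.    0.35 -0.03] q5 0.6
time: 16.95
tool_pos: [502.9, 94.7, 103.3]
tcp_rot: [0.008, 1.363, 0.077]
contact_force: [-17.9, -3.0, 36.5]
grip_width: 16.2
grasp pt in pocket [ 2.2 -0.  65. ] (home z~54) F [-0.2 -1.7 40.7] M [-0.18  1.89  0.  ] q5 0.6
```

```bash

python3 -m crank '[{"linear":[-0.6,0,-0.15],"delta_rot":[0,0,0],"fingers":0},{"linear":[-0.1,0,0.4],"delta_rot":[0,0,0],"fingers":0},{"linear":[0.2,0,0.05],"delta_rot":[0,0,0],"fingers":0},{"linear":[0,0,0],"delta_rot":[0,0,0],"fingers":0},{"linear":[0,0,0],"delta_rot":[0,0,0],"fingers":0}]'; python3 wr.py pfi
python3 -m crank '[{"linear":[0.2,0,0.05],"delta_rot":[0,0,0],"fingers":0},{"linear":[0.2,0,0.05],"delta_rot":[0,0,0],"fingers":0},{"linear":[0,0,0],"delta_rot":[0,0,0],"fingers":0},{"linear":[0,0,0],"delta_rot":[0,0,0],"fingers":0},{"linear":[0,0,0],"delta_rot":[0,0,0],"fingers":0}]'; python3 wr.py pfi
```

```text
time: 17.45
tool_pos: [505.5, 94.9, 106.0]
tcp_rot: [0.01, 1.364, 0.078]
contact_force: [0.6, 0.4, -1.7]
grip_width: 15.7
grasp pt in pocket [ 5.8 -0.1 66.3] (home z~54) F [-0.2  0.3 -1.9] M [ 0.03  0.22 -0.06] q5 0.61
time: 17.95
tool_pos: [506.3, 95.0, 104.6]
tcp_rot: [0.009, 1.364, 0.077]
contact_force: [-14.4, -2.0, 23.1]
grip_width: 15.6
grasp pt in pocket [ 5.8  0.  64.7] (home z~54) F [-2.9 -1.  27.1] M [-0.23  1.61  0.04] q5 0.61
```

```bash
python3 -m crank '[{"linear":[-0.4,0,-0.1],"delta_rot":[0,0,0],"fingers":0},{"linear":[-0.2,0,-0.05],"delta_rot":[0,0,0],"fingers":0},{"linear":[0,0,0],"delta_rot":[0,0,0],"fingers":0},{"linear":[0,0,0],"delta_rot":[0,0,0],"fingers":0},{"linear":[0,0,0],"delta_rot":[0,0,0],"fingers":0}]'; python3 wr.py pfi; sed -i "s/('side',66,70,8),('top',32,70,8)/('side',66,60,12),/" ov.py; python3 ov.py pfi pics/f2.png '(54,28)'
```

```text
time: 18.45
tool_pos: [504.8, 94.8, 108.4]
tcp_rot: [0.01, 1.363, 0.078]
contact_force: [-0.7, 0.9, -2.0]
grip_width: 15.9
grasp pt in pocket [ 6.2 -0.1 68.7] (home z~54) F [-1.4  1.  -1.5] M [-0.01  0.2   0.01] q5 0.61
cutter in pocket [ 6.1  0.  14.7] [ 0.1  0.1 -0.1]
```

View pics/f2.png

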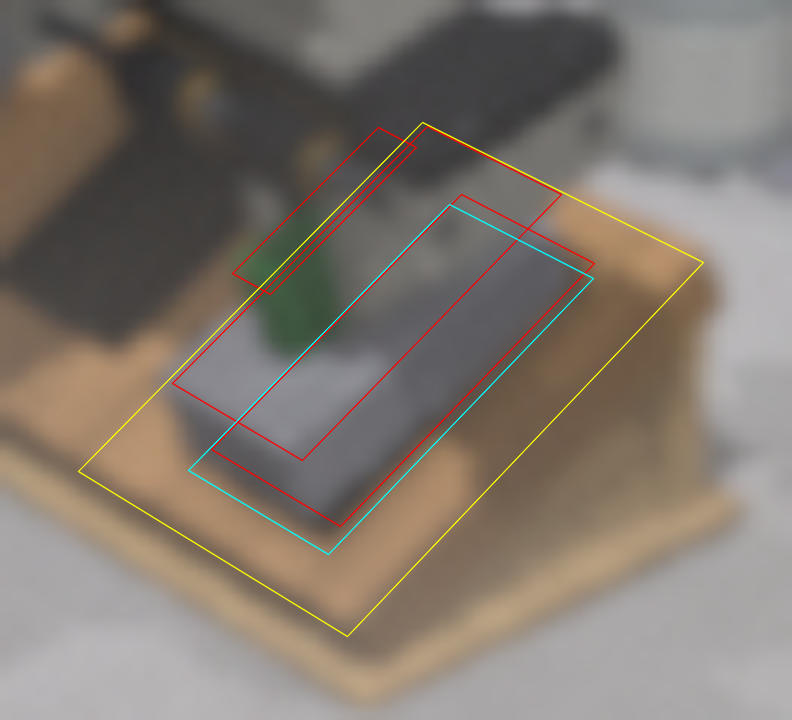

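```bash
python3 - <<'E'
from h import *
import go
from plant import bot,capture
F=[];M=[]
for i in range(16):
    capture('side');o=bot.get_obs();F.append(o['contact_force']);M.append(o['moment'])
Rm,tt=go.frame('pfi')
print('free F',(Rm.T@np.mean(F,0)).round(2),'M',(Rm.T@np.mean(M,0)).round(3))
for cam in('top','side'):
    im=C[cam]['image'].astype(np.float32)[...,2]
    for ax,lim,oth in((0,90,range(-12,13,4)),(1,75,range(-30,31,6))):
        s=np.arange(-lim,lim+1,4.);acc=0
        for q in oth:
            P=np.zeros((len(s),3));P[:,ax]=s;P[:,1-ax]=q;P[:,2]=16
            p=proj(cam,P@Rm.T+tt).astype(np.float32);acc=acc+cv2.remap(im,p[:,:1],p[:,1:],cv2.INTER_LINEAR)[:,0]
        print(cam,'xy'[ax],' '.join(f'{int(a)}:{int(b)}' for a,b in zip(s,acc/len(oth))))
E
```

```text
free F [-0.84  0.03 -1.35] M [ 0.021  0.207 -0.018]
top x -90:138 -86:137 -82:138 -78:143 -74:147 -70:147 -66:145 -62:141 -58:127 -54:96 -50:58 -46:35 -42:27 -38:28 -34:28 -30:28 -26:28 -22:29 -18:32 -14:30 -10:28 -6:27 -2:29 2:30 6:28 10:29 14:30 18:30 22:28 26:28 30:30 34:28 38:29 42:29 46:28 50:34 54:55 58:96 62:133 66:148 70:148 74:135 78:112 82:103 86:115 90:132
top y -75:141 -71:140 -67:140 -63:144 -59:147 -55:147 -51:147 -47:143 -43:138 -39:132 -35:118 -31:90 -27:56 -23:33 -19:29 -15:29 -11:29 -7:29 -3:29 1:29 5:29 9:28 13:29 17:29 21:30 25:47 29:86 33:124 37:143 41:149 45:150 49:150 53:148 57:141 61:137 65:143 69:145 73:139
side x -90:157 -86:167 -82:157 -78:129 -74:126 -70:156 -66:174 -62:174 -58:158 -54:119 -50:82 -46:70 -42:68 -38:67 -34:66 -30:65 -26:64 -22:63 -18:62 -14:62 -10:61 -6:60 -2:60 2:59 6:58 10:57 14:57 18:57 22:56 26:56 30:55 34:55 38:54 42:54 46:55 50:62 54:82 58:114 62:151 66:174 70:180 74:178 78:173 82:166 86:160 90:152
side y -75:120 -71:120 -67:120 -63:122 -59:134 -55:154 -51:170 -47:175 -43:172 -39:165 -35:152 -31:125 -27:90 -23:65 -19:58 -15:57 -11:58 -7:58 -3:58 1:59 5:59 9:61 13:68 17:86 21:108 25:127 29:145 33:164 37:176 41:180 45:180 49:180 53:179 57:175 61:169 65:167 69:170 73:166
```

```bash

python3 -m crank '[{"linear":[0.17,-0.04,0.04],"delta_rot":[0,0,0],"fingers":0},{"linear":[0.17,0,0.04],"delta_rot":[0,0,0],"fingers":0},{"linear":[0.02,0,-0.1],"delta_rot":[0,0,0],"fingers":0},{"linear":[0.02,0,-0.1],"delta_rot":[0,0,0],"fingers":0},{"linear":[0,0,0],"delta_rot":[0,0,0],"fingers":0}]'; python3 wr.py pfi
python3 -m crank '[{"linear":[0.02,0,-0.05],"delta_rot":[0,0,0],"fingers":0},{"linear":[0.02,0,-0.05],"delta_rot":[0,0,0],"fingers":0},{"linear":[0.05,0,0.01],"delta_rot":[0,0,0],"fingers":0},{"linear":[0,0,0],"delta_rot":[0,0,0],"fingers":0},{"linear":[0,0,0],"delta_rot":[0,0,0],"fingers":0}]'; python3 wr.py pfi
```

```text
time: 19.85
tool_pos: [504.2, 94.4, 104.7]
tcp_rot: [0.01, 1.363, 0.078]
contact_force: [0.9, 0.3, -1.4]
grip_width: 16.0
grasp pt in pocket [ 4.  -0.4 65.7] (home z~54) F [ 0.1  0.2 -1.7] M [ 0.04  0.21 -0.02] q5 0.6
time: 20.35
tool_pos: [503.7, 94.4, 103.8]
tcp_rot: [0.01, 1.362, 0.078]
contact_force: [-1.2, 0.4, 1.9]
grip_width: 15.9
grasp pt in pocket [ 3.2 -0.4 65.2] (home z~54) F [-0.3  0.5  2.2] M [-0.01  0.54 -0.02] q5 0.6
```

```bash

python3 -m crank '[{"linear":[0.1,0,0.02],"delta_rot":[0,0,0],"fingers":0},{"linear":[0,0,0.05],"delta_rot":[0,0,0],"fingers":0},{"linear":[0,0,0.05],"delta_rot":[0,0,0],"fingers":0},{"linear":[0,0,0.05],"delta_rot":[0,0,0],"fingers":0},{"linear":[0,0,0.05],"delta_rot":[0,0,0],"fingers":0}]'; python3 wr.py pfi
python3 -m crank '[{"linear":[0,0,-0.1],"delta_rot":[0,0,0],"fingers":0},{"linear":[0,0,-0.1],"delta_rot":[0,0,0],"fingers":0},{"linear":[0,0,-0.1],"delta_rot":[0,0,0],"fingers":0},{"linear":[0,0,-0.1],"delta_rot":[0,0,0],"fingers":0},{"linear":[0,0,0],"delta_rot":[0,0,0],"fingers":0}]'; python3 wr.py pfi
sed -i 's/(.side.,66,60,12),/("side",50,36,16),/; s/^    dr(/    if 0: dr(/' ov.py; grep -n 'dr(' ov.py; python3 ov.py pfi pics/f3.png '(54,28)'
```

```text
time: 20.85
tool_pos: [504.0, 94.5, 103.7]
tcp_rot: [0.009, 1.366, 0.077]
contact_force: [-15.9, -2.8, 18.2]
grip_width: 15.8
grasp pt in pocket [ 3.3 -0.4 64.9] (home z~54) F [-6.4 -1.7 23.4] M [-0.2   2.    0.05] q5 0.61
time: 21.35
tool_pos: [503.5, 94.4, 103.8]
tcp_rot: [0.009, 1.358, 0.077]
contact_force: [-0.3, 0.4, 9.9]
grip_width: 15.6
grasp pt in pocket [ 3.  -0.4 65.2] (home z~54) F [4.1 0.4 9. ] M [ 0.1   0.43 -0.01] q5 0.59
15:    def dr(P,col,T,Q):
17:    if 0: dr(box(*half,0),(0,0,255),t,Rc);dr(box(*half,30),(0,0,255),t,Rc);dr(HB[:4],(0,0,255),t,Rc)
18:    if 0: dr(box(half[0]+2.5,half[1]+2.5,13),(255,255,0),tt,Rm);dr(box(75,59,16),(0,255,255),tt,Rm)
cutter in pocket [ 3.2 -0.4 11.2] [ 0.1 -0.2 -0.1]
```

View pics/f3.png

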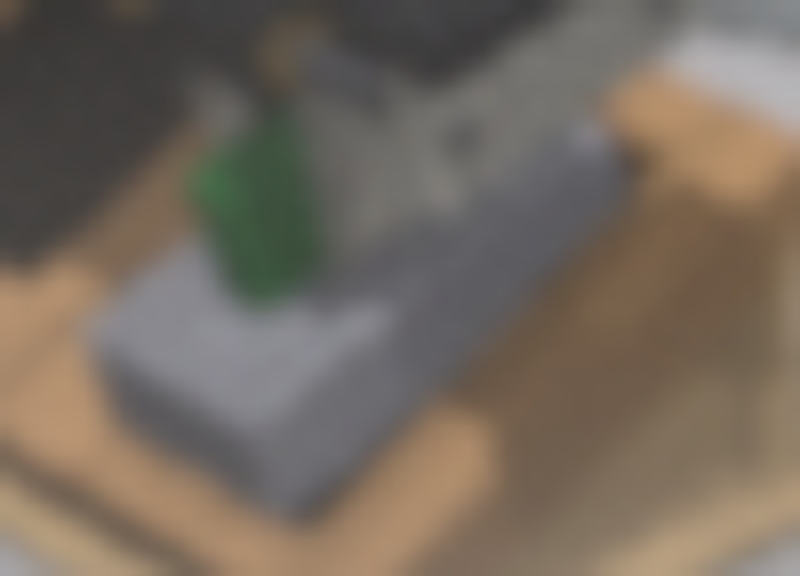

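The cutter is already inside the pocket, but pitched about 5°. The up-slope end at (628,180) shows little skirt, and the down-slope end at (265,440)–(290,515) shows about 23 mm. I'll level it with a small tool turn about y while lowering and backing down-slope.

```bash

python3 -m crank '[{"linear":[-0.05,0,-0.1],"delta_rot":[0,-1,0],"fingers":0},{"linear":[0.1,0,-0.08],"delta_rot":[0,-1,0],"fingers":0},{"linear":[0.1,0,-0.08],"delta_rot":[0,-1,0],"fingers":0},{"linear":[0,0,0],"delta_rot":[0,0,0],"fingers":0},{"linear":[0,0,0],"delta_rot":[0,0,0],"fingers":0}]'; python3 wr.py pfi
python3 -m crank '[{"linear":[0.1,0,-0.07],"delta_rot":[0,-1,0],"fingers":0},{"linear":[0.1,0,-0.07],"delta_rot":[0,-1,0],"fingers":0},{"linear":[0,0,0],"delta_rot":[0,0,0],"fingers":0},{"linear":[0,0,0],"delta_rot":[0,0,0],"fingers":0},{"linear":[0,0,0],"delta_rot":[0,0,0],"fingers":0}]'; python3 wr.py pfi
```

```text
time: 21.95
tool_pos: [503.2, 94.3, 103.2]
tcp_rot: [0.007, 1.301, 0.075]
contact_force: [0.0, 1.1, 14.9]
grip_width: 15.6
grasp pt in pocket [ 2.8 -0.5 64.7] (home z~54) F [ 6.6  1.1 13.3] M [ 0.13 -0.22 -0.09] q5 0.5
time: 22.45
tool_pos: [502.8, 94.3, 102.4]
tcp_rot: [0.005, 1.264, 0.073]
contact_force: [-7.9, -0.3, 31.8]
grip_width: 16.2
grasp pt in pocket [ 2.3 -0.4 64.2] (home z~54) F [ 6.9  0.2 32.1] M [ 0.09  0.39 -0.05] q5 0.44
```

```bash
python3 -m crank '[{"linear":[-0.1,0,-0.02],"delta_rot":[0,0,0],"fingers":0},{"linear":[0,0,0],"delta_rot":[0,0,0],"fingers":0},{"linear":[0,0,0],"delta_rot":[0,0,0],"fingers":0},{"linear":[0,0,0],"delta_rot":[0,0,0],"fingers":0},{"linear":[0,0,0],"delta_rot":[0,0,0],"fingers":0}]'; python3 wr.py pfi
sed -i 's/^    if 0: dr(.*(255,255,0).*$/    dr(box(*half,30),(0,0,255),tt+Rm@[2,0,4],Rm);dr(box(*half,16),(0,0,255),tt+Rm@[2,0,4],Rm);dr(box(75,59,16),(0,255,255),tt+Rm@[2,0,4],Rm)/; s/50,36,16/50,44,16/' ov.py; python3 ov.py pfi pics/f4.png '(54,28)'; cp side.pkl x.pkl
```

```text
time: 22.95
tool_pos: [502.7, 94.3, 102.5]
tcp_rot: [0.006, 1.264, 0.074]
contact_force: [-0.4, 1.1, 19.1]
grip_width: 16.0
grasp pt in pocket [ 2.2 -0.5 64.3] (home z~54) F [ 8.1  1.2 17.4] M [ 0.21 -0.17 -0.08] q5 0.44
cutter in pocket [ 7.5 -0.4 10.6] [ 0.1 -5.6 -0.1]
```

View pics/f4.png

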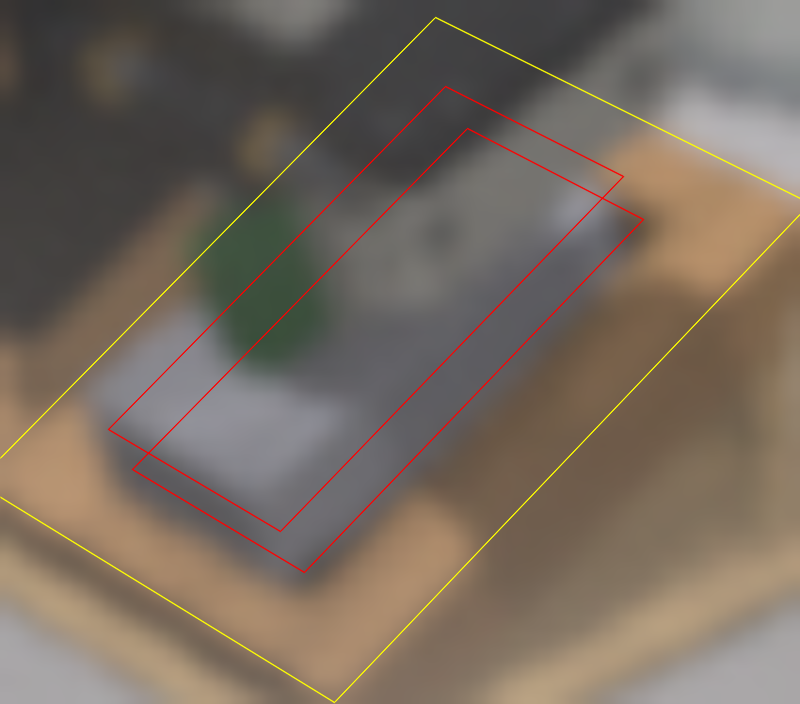

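The down-slope end, with its bottom corner at (290,580), rests on the pocket's lower rim. The up-slope end near (620,230) is down in the pocket. So the cutter has to go about 5 mm further up-slope, and pressing should then level it.

```bash

python3 -m crank '[{"linear":[-0.4,0,-0.05],"delta_rot":[0,0,0],"fingers":0},{"linear":[-0.04,0,0.25],"delta_rot":[0,-1,0],"fingers":0},{"linear":[-0.04,0,0.25],"delta_rot":[0,-1,0],"fingers":0},{"linear":[0,0,0],"delta_rot":[0,-1,0],"fingers":0},{"linear":[0,0,0],"delta_rot":[0,0,0],"fingers":0}]'; python3 wr.py pfi
python3 -m crank '[{"linear":[0.15,0,0.03],"delta_rot":[0,0,0],"fingers":0},{"linear":[0.15,0,0.03],"delta_rot":[0,0,0],"fingers":0},{"linear":[0.15,0,0.03],"delta_rot":[0,0,0],"fingers":0},{"linear":[0,0,0],"delta_rot":[0,0,0],"fingers":0},{"linear":[0,0,0],"delta_rot":[0,0,0],"fingers":0}]'; python3 wr.py pfi
```

```text
time: 23.55
tool_pos: [501.5, 94.2, 104.7]
tcp_rot: [0.006, 1.222, 0.074]
contact_force: [0.5, -0.0, -1.3]
grip_width: 15.7
grasp pt in pocket [ 2.4 -0.5 66.8] (home z~54) F [-0.1 -0.1 -1.3] M [0.03 0.32 0.07] q5 0.38
time: 24.05
tool_pos: [503.6, 94.4, 103.0]
tcp_rot: [0.005, 1.221, 0.073]
contact_force: [-15.6, -3.1, 31.3]
grip_width: 15.6
grasp pt in pocket [ 3.5 -0.4 64.3] (home z~54) F [-0.4 -2.1 35.1] M [-0.29  1.78 -0.03] q5 0.38
```

```bash

python3 -m crank '[{"linear":[-0.45,0,-0.05],"delta_rot":[0,0,0],"fingers":0},{"linear":[-0.03,0,0.25],"delta_rot":[0,0,0],"fingers":0},{"linear":[-0.03,0,0.25],"delta_rot":[0,0,0],"fingers":0},{"linear":[0.1,0,0.01],"delta_rot":[0,0,0],"fingers":0},{"linear":[0,0,0],"delta_rot":[0,0,0],"fingers":0}]'; python3 wr.py pfi
python3 -m crank '[{"linear":[0.15,0,0.02],"delta_rot":[0,0,0],"fingers":0},{"linear":[0.15,0,0.02],"delta_rot":[0,0,0],"fingers":0},{"linear":[0.15,0,0.02],"delta_rot":[0,0,0],"fingers":0},{"linear":[0,0,0],"delta_rot":[0,0,0],"fingers":0},{"linear":[0,0,0],"delta_rot":[0,0,0],"fingers":0}]'; python3 wr.py pfi
```

```text
time: 24.55
tool_pos: [506.9, 94.6, 105.8]
tcp_rot: [0.006, 1.224, 0.074]
contact_force: [0.7, 0.0, -2.1]
grip_width: 15.6
grasp pt in pocket [ 7.7 -0.5 65.4] (home z~54) F [-0.3 -0.  -2.2] M [-0.02  0.27 -0.02] q5 0.39
time: 25.05
tool_pos: [506.9, 94.7, 101.8]
tcp_rot: [0.006, 1.227, 0.074]
contact_force: [-12.2, -3.0, 8.9]
grip_width: 15.7
grasp pt in pocket [ 6.  -0.4 61.8] (home z~54) F [-7.2 -2.1 13.4] M [-0.25  1.08 -0.01] q5 0.39
```

```bash

python3 -m crank '[{"linear":[0.15,0,-0.03],"delta_rot":[0,0,0],"fingers":0},{"linear":[0.15,0,-0.03],"delta_rot":[0,0,0],"fingers":0},{"linear":[0.1,0,0],"delta_rot":[0,0,0],"fingers":0},{"linear":[0,0,0],"delta_rot":[0,0,0],"fingers":0},{"linear":[0,0,0],"delta_rot":[0,0,0],"fingers":0}]'; python3 wr.py pfi
```

```text
time: 25.55
tool_pos: [506.3, 94.7, 97.5]
tcp_rot: [0.006, 1.23, 0.074]
contact_force: [-18.3, -3.5, 14.2]
grip_width: 16.0
grasp pt in pocket [ 3.5 -0.3 58.2] (home z~54) F [-10.4  -2.2  20.8] M [-0.39  1.55  0.01] q5 0.38
```

```bash

python3 -m crank '[{"linear":[0.1,0,-0.1],"delta_rot":[0,0,0],"fingers":0},{"linear":[0.1,0,-0.05],"delta_rot":[0,0,0],"fingers":0},{"linear":[0.1,0,0],"delta_rot":[0,0,0],"fingers":0},{"linear":[0,0,0],"delta_rot":[0,0,0],"fingers":0},{"linear":[0,0,0],"delta_rot":[0,0,0],"fingers":0}]'; python3 wr.py pfi
```

```text
time: 26.05
tool_pos: [506.0, 94.6, 96.0]
tcp_rot: [0.006, 1.227, 0.074]
contact_force: [-28.1, -6.4, 35.6]
grip_width: 16.2
grasp pt in pocket [ 2.6 -0.4 57. ] (home z~54) F [-10.   -4.4  44.4] M [-0.66  2.09 -0.01] q5 0.37
```

```bash

python3 -m crank '[{"linear":[-0.15,0,-0.05],"delta_rot":[0,0,0],"fingers":0},{"linear":[0,0,0],"delta_rot":[0,0,0],"fingers":0.35},{"linear":[0,0,0],"delta_rot":[0,0,0],"fingers":0.35},{"linear":[0,0,0],"delta_rot":[0,0,0],"fingers":0.35},{"linear":[0,0,0],"delta_rot":[0,0,0],"fingers":0.35}]'; python3 wr.py pfi
python3 -m crank '[{"linear":[-2,0,-0.2],"delta_rot":[0,0,0],"fingers":0.35},{"linear":[-4,0,-0.4],"delta_rot":[0,0,0],"fingers":0.35},{"linear":[-4.5,0,0],"delta_rot":[0,0,0],"fingers":0.35},{"linear":[-4,-2,0],"delta_rot":[0,5,0],"fingers":0.35},{"linear":[0,-4.5,0],"delta_rot":[0,5,0],"fingers":0.35}]'
python3 -m crank '[{"linear":[0,-4.8,0],"delta_rot":[0,5,0],"fingers":0.35},{"linear":[0,-4.8,0],"delta_rot":[0,2,0],"fingers":0.35},{"linear":[0,-4.8,0],"delta_rot":[0,0,0],"fingers":0.35},{"linear":[0,-4.8,0],"delta_rot":[0,0,0],"fingers":0.35},{"linear":[0,-4.8,0],"delta_rot":[0,0,0],"fingers":0.35}]'
cat > chk.py <<'E'
from h import *
import go
from plant import capture
def run(n,z0=38):
    C['side']=capture('side');C['top']=capture('top');pickle.dump(C,open('last.pkl','wb'))
    Rm,tt=go.frame(n)
    fr=lambda v:(Rm@R.from_euler('yz',[v[3],v[4]]).as_matrix(),tt+Rm@v[:3])
    x0=np.array([2,0,3,0,0.]);it=[]
    for cam in('top','side'):
        A,b=fr(x0);it.append((green(cam),roi(cam,np.float64(HB)@A.T+b,5),lambda v,c=cam:[proj(c,np.float64(HB)@fr(v)[0].T+fr(v)[1])]))
    v,f=imgfit(it,x0,np.array([4,4,4,.08,.08]));print(n,'cutter x,y,z',v[:3].round(1),'pitch,yaw deg',np.degrees(v[3:]).round(1),round(f,3))
E
python3 -c "
import chk;chk.run('pfi')"
python3 go.py sq 150 1 0 0 14
```

```text
time: 26.55
tool_pos: [508.2, 94.8, 97.3]
tcp_rot: [0.006, 1.222, 0.074]
contact_force: [-10.2, -0.5, 15.6]
grip_width: 32.1
grasp pt in pocket [ 5.2 -0.3 57.2] (home z~54) F [-2.3  0.2 18.5] M [0.18 0.77 0.04] q5 0.37
time: 27.05
tool_pos: [459.1, 27.7, 234.9]
tcp_rot: [0.006, 1.387, 0.079]
contact_force: [2.1, 0.5, -0.9]
grip_width: 32.1
time: 27.55
tool_pos: [474.8, -215.2, 228.7]
tcp_rot: [0.03, 1.516, 0.097]
contact_force: [0.1, -0.0, 0.5]
grip_width: 32.5
pfi cutter x,y,z [-1.7 -0.1  3.9] pitch,yaw deg [3.  0.3] 0.113
t 27.65 tcp [ 475.  -218.5  228.4] F [-1.2  0.6  0.5] grip 32.0 q [-0.6   0.33  1.61  0.04  1.16 -2.24]
rotvec deg [-10.8  17.1  -1. ] | cm in target axes [6.04 4.99 6.61] | cm in present axes [7.66 5.84 3.52]
```

```bash
python3 - <<'E'
from h import *
import go
C.update(pickle.load(open('last.pkl','rb')));Rm,tt=go.frame('pfi')
ims=[]
for cam,w,h in(('side',46,44),('top',30,44)):
    X,Y=np.int32(proj(cam,[tt])[0]-[w/2,h/2+3]);k=10
    im=cv2.resize(C[cam]['image'][Y:Y+h,X:X+w],None,fx=k,fy=k,interpolation=cv2.INTER_CUBIC)
    if cam=='side':
        p=(proj(cam,np.float64([[-54,-28,30],[-54,-28,16],[54,-28,16],[54,-28,30]])@Rm.T+tt+Rm@[-1,0,4])-[X,Y]+.5)*k;cv2.polylines(im,[np.int32(p)],True,(0,0,255),1,cv2.LINE_AA)
    ims.append(im)
cv2.imwrite('pics/g1.png',np.hstack(ims))
E
```

```text
(no output)
```

View pics/g1.png

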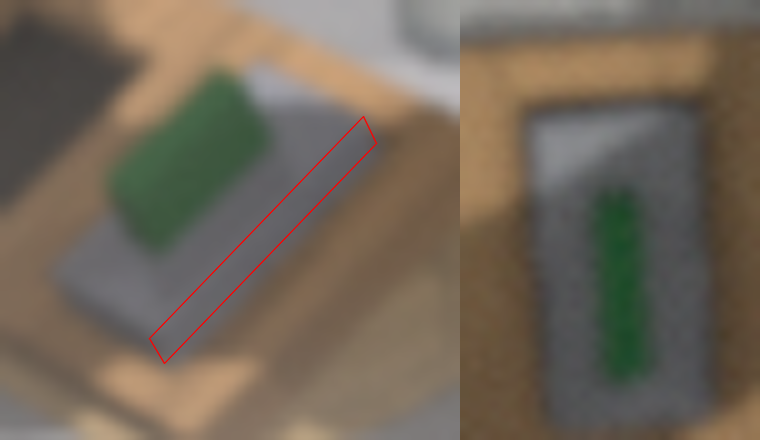

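The finger cutter looks home. The skirt band is even along its length and matches the home outline at (150,338)–(376,144), and the fit height of 3.9 agrees with a rack offset of about 4 mm. I'm updating the rack and going for the square cutter: green handle on grey steel at (482,275), confirmed in crop c1.

```bash
python3 - <<'E'
import go
Rm,_=go.frame('psq');p=[522.3,216.4,38]+Rm@[1.2,-.3,4];print(p)
s=open('go.py').read().replace("[522.3,216.4,38]",str([round(float(a),1) for a in p]));open('go.py','w').write(s)
E
python3 -m crank '[{"linear":[0,0,0],"delta_rot":[-3.6,5.7,-0.3],"fingers":0.4},{"linear":[0,0,0],"delta_rot":[-3.6,5.7,-0.3],"fingers":0.4},{"linear":[0,0,0],"delta_rot":[-3.6,5.7,-0.3],"fingers":0.4},{"linear":[0,2.5,3.3],"delta_rot":[0,0,0],"fingers":0.4},{"linear":[0,2.5,3.3],"delta_rot":[0,0,0],"fingers":0.4}]'
python3 go.py sq 110 1 0 0 14;python3 go.py sq 60 1 0 0 14
```

```text
[521.64733731 216.05421935  42.12122156]
time: 28.15
tool_pos: [524.8, -147.1, 212.4]
tcp_rot: [3.125, 1.326, -2.903]
contact_force: [0.5, 0.4, 0.9]
grip_width: 36.5
t 28.15 tcp [ 524.8 -147.1  212.4] F [0.5 0.4 0.9] grip 36.5 q [-0.34  0.53  1.36 -0.13  1.46 -2.14]
rotvec deg [ 0.3 -0.  -0.2] | cm in target axes [ 9.96 -0.69  0.79] | cm in present axes [ 9.96 -0.72  0.79]
t 28.15 tcp [ 524.8 -147.1  212.4] F [0.5 0.4 0.9] grip 36.5 q [-0.34  0.53  1.36 -0.13  1.46 -2.14]
rotvec deg [ 0.3 -0.  -0.2] | cm in target axes [14.82 -0.69  2.  ] | cm in present axes [14.81 -0.74  2.  ]
```

```bash

python3 -m crank '[{"linear":[3.3,-0.35,0.4],"delta_rot":[0,0,0],"fingers":0.4},{"linear":[3.3,-0.35,0.4],"delta_rot":[0,0,0],"fingers":0.4},{"linear":[3.36,0,0],"delta_rot":[0,0,0],"fingers":0.4},{"linear":[2.4,0,0.6],"delta_rot":[0,0,0],"fingers":0.4},{"linear":[2.4,0,0.6],"delta_rot":[0,0,0],"fingers":0.4}]'
python3 -m crank '[{"linear":[0,0,0],"delta_rot":[0,0,0],"fingers":0.4},{"linear":[0,0,0],"delta_rot":[0,0,0],"fingers":0.4},{"linear":[0,0,0],"delta_rot":[0,0,0],"fingers":0},{"linear":[0,0,0],"delta_rot":[0,0,0],"fingers":0},{"linear":[0,0,0],"delta_rot":[0,0,0],"fingers":0}]'
python3 go.py sq 60 1 0 0 14
python3 -m crank '[{"linear":[0,0,0],"delta_rot":[0,0,0],"fingers":0},{"linear":[0,0,0],"delta_rot":[0,0,0],"fingers":0},{"linear":[0,0,0],"delta_rot":[0,0,0],"fingers":0},{"linear":[0,0,0],"delta_rot":[0,0,0],"fingers":0},{"linear":[-0.5,0,-0.12],"delta_rot":[0,0,0],"fingers":0}]'
python3 -m crank '[{"linear":[-3,0,-0.75],"delta_rot":[0,0,0],"fingers":0},{"linear":[-4,0,-1],"delta_rot":[0,0,0],"fingers":0},{"linear":[-4,0,-1],"delta_rot":[0,0,0],"fingers":0},{"linear":[-4.3,0,-1.1],"delta_rot":[0,0,0],"fingers":0},{"linear":[0,0,0],"delta_rot":[0,0,0],"fingers":0}]'
python3 go.py psq 150 1 2 0 14
```

```text
time: 28.65
tool_pos: [509.5, -157.8, 63.7]
tcp_rot: [3.123, 1.326, -2.903]
contact_force: [0.3, -0.3, 0.3]
grip_width: 36.5
time: 29.15
tool_pos: [509.9, -158.5, 65.8]
tcp_rot: [3.125, 1.327, -2.901]
contact_force: [-0.8, 3.1, 3.8]
grip_width: 17.0
t 29.15 tcp [ 509.9 -158.5   65.8] F [-0.8  3.1  3.8] grip 17.0 q [-0.37  0.68  1.55 -0.15  1.13 -2.12]
rotvec deg [ 0.3  0.  -0.1] | cm in target axes [0.17 0.05 0.13] | cm in present axes [0.17 0.05 0.13]
time: 29.65
tool_pos: [509.5, -158.6, 69.9]
tcp_rot: [3.123, 1.325, -2.903]
contact_force: [-0.2, -1.2, -1.2]
grip_width: 16.0
time: 30.15
tool_pos: [512.0, -160.5, 234.0]
tcp_rot: [-3.128, 1.335, -2.872]
contact_force: [0.0, 0.3, -1.8]
grip_width: 15.6
t 30.15 tcp [ 512.  -160.5  234. ] F [ 0.   0.3 -1.8] grip 15.6 q [-0.37  0.49  1.36 -0.14  1.48 -2.17]
rotvec deg [ 10.8 -25.4   0.3] | cm in target axes [ 4.89 37.5  -3.81] | cm in present axes [ 4.3  37.37  5.49]
```

```bash

python3 -m crank '[{"linear":[0,4.6,0],"delta_rot":[0,0,0],"fingers":0},{"linear":[0,4.6,0],"delta_rot":[0,0,0],"fingers":0},{"linear":[0,4.6,0],"delta_rot":[0,0,0],"fingers":0},{"linear":[0,4.6,0],"delta_rot":[0,0,0],"fingers":0},{"linear":[0,4.6,0],"delta_rot":[0,0,0],"fingers":0}]'
python3 -m crank '[{"linear":[0,4.6,0],"delta_rot":[0,0,0],"fingers":0},{"linear":[0,4.6,0],"delta_rot":[0,0,0],"fingers":0},{"linear":[0,4.6,0],"delta_rot":[0,0,0],"fingers":0},{"linear":[0,0,0],"delta_rot":[2.16,-5.08,0],"fingers":0},{"linear":[0,0,0],"delta_rot":[2.16,-5.08,0],"fingers":0}]'
python3 -m crank '[{"linear":[0,0,0],"delta_rot":[2.16,-5.08,0],"fingers":0},{"linear":[0,0,0],"delta_rot":[2.16,-5.08,0],"fingers":0},{"linear":[0,0,0],"delta_rot":[2.16,-5.08,0],"fingers":0},{"linear":[0,0,0],"delta_rot":[0,0,0],"fingers":0},{"linear":[0,0,0],"delta_rot":[0,0,0],"fingers":0}]'
python3 go.py psq 100 1 2 0 14
```

```text
time: 30.65
tool_pos: [450.3, 64.6, 228.1]
tcp_rot: [3.124, 1.325, -2.903]
contact_force: [0.3, 0.7, -1.9]
grip_width: 15.9
time: 31.15
tool_pos: [415.9, 197.8, 228.3]
tcp_rot: [-3.024, 1.505, -2.84]
contact_force: [-1.0, -0.8, -2.2]
grip_width: 15.4
time: 31.65
tool_pos: [416.0, 196.5, 229.2]
tcp_rot: [-0.003, 1.374, 0.068]
contact_force: [1.6, -0.4, -1.6]
grip_width: 16.4
t 31.65 tcp [416.  196.5 229.2] F [ 1.6 -0.4 -1.6] grip 16.4 q [ 0.3   0.15  1.86 -0.06  0.93 -1.31]
rotvec deg [ 0.1 -0.7  0. ] | cm in target axes [10.75  1.23  4.47] | cm in present axes [10.69  1.22  4.6 ]
```

```bash

python3 -m crank '[{"linear":[0.3,0.6,2.3],"delta_rot":[0,-0.7,0],"fingers":0},{"linear":[0.3,0.6,2.2],"delta_rot":[0,0,0],"fingers":0},{"linear":[3.5,0,0],"delta_rot":[0,0,0],"fingers":0},{"linear":[3.5,0,0],"delta_rot":[0,0,0],"fingers":0},{"linear":[3.1,0,0],"delta_rot":[0,0,0],"fingers":0}]'
python3 -m crank '[{"linear":[0.5,0,0.12],"delta_rot":[0,0,0],"fingers":0},{"linear":[0.5,0,0.12],"delta_rot":[0,0,0],"fingers":0},{"linear":[0,0,0],"delta_rot":[0,0,0],"fingers":0},{"linear":[0,0,0],"delta_rot":[0,0,0],"fingers":0},{"linear":[0,0,0],"delta_rot":[0,0,0],"fingers":0}]'
python3 go.py psq 60 1 2 0 14;python3 wr.py psq
```

```text
time: 32.15
tool_pos: [482.7, 213.0, 131.9]
tcp_rot: [-0.003, 1.362, 0.067]
contact_force: [0.1, -0.5, -2.0]
grip_width: 15.8
time: 32.65
tool_pos: [486.7, 213.7, 126.0]
tcp_rot: [0.002, 1.357, 0.072]
contact_force: [-0.3, 0.7, -1.5]
grip_width: 15.5
t 32.65 tcp [486.7 213.7 126. ] F [-0.3  0.7 -1.5] grip 15.5 q [ 0.3   0.41  1.84 -0.07  0.68 -1.29]
rotvec deg [ 0.   0.2 -0. ] | cm in target axes [ 3.04 -0.    0.56] | cm in present axes [ 3.05 -0.    0.55]
grasp pt in pocket [ 3.9  0.  84.9] (home z~54) F [-0.9  0.7 -1.2] M [ 0.01  0.22 -0.03] q5 0.68
```

```bash

python3 -m crank '[{"linear":[0.5,0,-0.04],"delta_rot":[0,0,0],"fingers":0},{"linear":[0.4,0,0.1],"delta_rot":[0,0,0],"fingers":0},{"linear":[0.3,0,0.07],"delta_rot":[0,0,0],"fingers":0},{"linear":[0,0,0],"delta_rot":[0,0,0],"fingers":0},{"linear":[0,0,0],"delta_rot":[0,0,0],"fingers":0}]';python3 wr.py psq
python3 -m crank '[{"linear":[0.15,0,0.04],"delta_rot":[0,0,0],"fingers":0},{"linear":[0.15,0,0.04],"delta_rot":[0,0,0],"fingers":0},{"linear":[0.1,0,0.03],"delta_rot":[0,0,0],"fingers":0},{"linear":[0,0,0],"delta_rot":[0,0,0],"fingers":0},{"linear":[0,0,0],"delta_rot":[0,0,0],"fingers":0}]';python3 wr.py psq
```

```text
time: 33.15
tool_pos: [490.0, 213.7, 113.0]
tcp_rot: [-0.001, 1.36, 0.069]
contact_force: [-0.3, 0.0, -1.8]
grip_width: 15.9
grasp pt in pocket [ 1.2 -0.2 71.8] (home z~54) F [-1.   0.1 -1.5] M [ 0.03  0.2  -0.01] q5 0.66
time: 33.65
tool_pos: [491.9, 213.9, 109.5]
tcp_rot: [-0.0, 1.359, 0.069]
contact_force: [-0.4, -0.3, -1.4]
grip_width: 15.8
grasp pt in pocket [ 1.4 -0.2 67.8] (home z~54) F [-1.  -0.3 -1.1] M [0.01 0.2  0.01] q5 0.65
```

```bash

python3 -m crank '[{"linear":[0.15,0,0.04],"delta_rot":[0,0,0],"fingers":0},{"linear":[0.15,0,0.04],"delta_rot":[0,0,0],"fingers":0},{"linear":[0.1,0,0.03],"delta_rot":[0,0,0],"fingers":0},{"linear":[0,0,0],"delta_rot":[0,0,0],"fingers":0},{"linear":[0,0,0],"delta_rot":[0,0,0],"fingers":0}]';python3 wr.py psq
python3 -m crank '[{"linear":[0.1,0,0.03],"delta_rot":[0,0,0],"fingers":0},{"linear":[0.1,0,0.03],"delta_rot":[0,0,0],"fingers":0},{"linear":[0,0,0],"delta_rot":[0,0,0],"fingers":0},{"linear":[0,0,0],"delta_rot":[0,0,0],"fingers":0},{"linear":[0,0,0],"delta_rot":[0,0,0],"fingers":0}]';python3 wr.py psq
```

```text
time: 34.15
tool_pos: [493.8, 214.0, 105.8]
tcp_rot: [-0.0, 1.359, 0.069]
contact_force: [0.4, -0.6, -2.2]
grip_width: 15.5
grasp pt in pocket [ 1.5 -0.2 63.6] (home z~54) F [-0.6 -0.6 -2.1] M [ 0.04  0.22 -0.09] q5 0.64
time: 34.65
tool_pos: [494.9, 214.1, 104.0]
tcp_rot: [-0.0, 1.359, 0.069]
contact_force: [0.4, -0.5, -1.8]
grip_width: 15.9
grasp pt in pocket [ 1.6 -0.2 61.6] (home z~54) F [-0.5 -0.5 -1.8] M [ 0.01  0.24 -0.01] q5 0.64
```

```bash

python3 -m crank '[{"linear":[0.1,0,0.03],"delta_rot":[0,0,0],"fingers":0},{"linear":[0.1,0,0.03],"delta_rot":[0,0,0],"fingers":0},{"linear":[0.1,0,0.02],"delta_rot":[0,0,0],"fingers":0},{"linear":[0,0,0],"delta_rot":[0,0,0],"fingers":0},{"linear":[0,0,0],"delta_rot":[0,0,0],"fingers":0}]';python3 wr.py psq
python3 -m crank '[{"linear":[0.1,0,0.02],"delta_rot":[0,0,0],"fingers":0},{"linear":[0.1,0,0.02],"delta_rot":[0,0,0],"fingers":0},{"linear":[0,0,0],"delta_rot":[0,0,0],"fingers":0},{"linear":[0,0,0],"delta_rot":[0,0,0],"fingers":0},{"linear":[0,0,0],"delta_rot":[0,0,0],"fingers":0}]';python3 wr.py psq
```

```text
time: 35.15
tool_pos: [495.9, 214.0, 102.4]
tcp_rot: [-0.001, 1.359, 0.069]
contact_force: [-7.1, -3.1, 11.9]
grip_width: 16.0
grasp pt in pocket [ 1.8 -0.3 59.7] (home z~54) F [-1.4 -2.6 13.9] M [-0.1   1.02  0.02] q5 0.64
time: 35.65
tool_pos: [496.0, 214.0, 102.3]
tcp_rot: [-0.001, 1.359, 0.068]
contact_force: [-17.2, -6.2, 32.5]
grip_width: 15.9
grasp pt in pocket [ 1.9 -0.3 59.5] (home z~54) F [-1.6 -5.  36.9] M [-0.58  2.   -0.  ] q5 0.64
```

```bash

python3 -m crank '[{"linear":[-0.15,0,-0.03],"delta_rot":[0,0,0],"fingers":0},{"linear":[0,0,0],"delta_rot":[0,0,0],"fingers":0},{"linear":[0,0,0],"delta_rot":[0,0,0],"fingers":0},{"linear":[0,0,0],"delta_rot":[0,0,0],"fingers":0},{"linear":[0,0,0],"delta_rot":[0,0,0],"fingers":0}]';python3 wr.py psq
sed -i 's/tt+Rm@\[2,0,4\]/tt/g; s/("side",50,44,16)/("side",56,48,14)/' ov.py;python3 ov.py psq pics/h1.png '(38,38)'
```

```text
time: 36.15
tool_pos: [496.1, 214.1, 102.4]
tcp_rot: [-0.001, 1.359, 0.069]
contact_force: [-10.0, -2.7, 16.9]
grip_width: 15.4
grasp pt in pocket [ 2.  -0.2 59.6] (home z~54) F [-1.8 -2.  19.6] M [-0.33  1.14  0.13] q5 0.64
cutter in pocket [ 2.1 -0.2  5.6] [ 0.  -0.1  0. ]
```

View pics/h1.png

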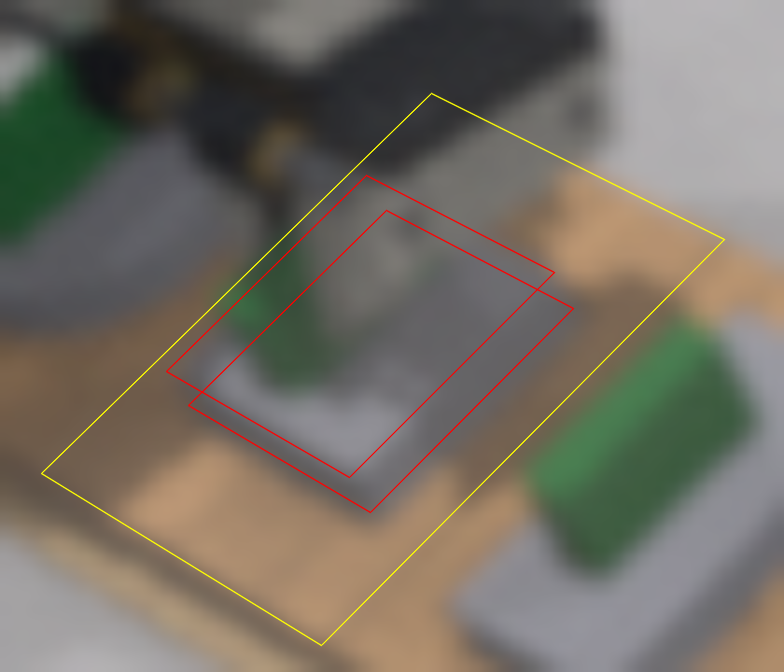

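The square cutter matches the home outline: top corner at (350,477) and board-level corner at (371,512). I'm releasing and retreating.

```bash

python3 -m crank '[{"linear":[-0.05,0,0],"delta_rot":[0,0,0],"fingers":0.3},{"linear":[0,0,0],"delta_rot":[0,0,0],"fingers":0.3},{"linear":[0,0,0],"delta_rot":[0,0,0],"fingers":0.3},{"linear":[-1,0,-0.25],"delta_rot":[0,0,0],"fingers":0.3},{"linear":[-3,0,-0.7],"delta_rot":[0,0,0],"fingers":0.3}]'
python3 -m crank '[{"linear":[-4,0,-1],"delta_rot":[0,0,0],"fingers":0.3},{"linear":[-4.5,0,0],"delta_rot":[0,0,0],"fingers":0.3},{"linear":[0,-4.5,0],"delta_rot":[0,0,0],"fingers":0.3},{"linear":[0,-4.5,0],"delta_rot":[0,4,0],"fingers":0.3},{"linear":[0,-4.5,0],"delta_rot":[0,4,0],"fingers":0.3}]'
python3 -m crank '[{"linear":[0,-4.8,0],"delta_rot":[0,0,0],"fingers":0.3},{"linear":[0,-4.8,0],"delta_rot":[0,0,0],"fingers":0.3},{"linear":[0,-4.8,0],"delta_rot":[0,0,0],"fingers":0.3},{"linear":[0,-4.8,0],"delta_rot":[0,0,0],"fingers":0.3},{"linear":[0,-4.8,0],"delta_rot":[0,0,0],"fingers":0.3}]'
python3 -m crank '[{"linear":[0,-4.8,0],"delta_rot":[0,0,0],"fingers":0.3},{"linear":[0,-4.8,0],"delta_rot":[0,0,0],"fingers":0.3},{"linear":[0,-4.8,0],"delta_rot":[0,0,0],"fingers":0.3},{"linear":[0,-4.8,0],"delta_rot":[0,0,0],"fingers":0.3},{"linear":[0,0,0],"delta_rot":[0,0,0],"fingers":0.3}]'
python3 - <<'E'
import chk
chk.run('pfi');chk.run('psq')
from h import *
C.update(chk.C)
s=C['side']['image'];t=C['top']['image'];f=lambda i,x,y,w,h,k:cv2.resize(i[y:y+h,x:x+w],None,fx=k,fy=k,interpolation=cv2.INTER_CUBIC)
a=f(s,185,135,110,75,7);b=f(t,155,145,132,38*1,1)
cv2.imwrite('pics/z.png',a)
# movement of other things: before/after difference, rack excluded
d0=pickle.load(open('side.pkl','rb'))['image'];d=cv2.GaussianBlur(cv2.absdiff(d0,s).max(2),(0,0),2)
print('pencil/nozzle/jar/yellow/spatula/ring diffs',[int(d[y-6:y+7,x-6:x+7].max()) for x,y in((200,197),(160,175),(282,155),(305,182),(333,182),(349,232))])
E
```

```text
time: 36.75
tool_pos: [477.8, 212.5, 136.9]
tcp_rot: [-0.005, 1.364, 0.064]
contact_force: [0.4, -0.3, 0.9]
grip_width: 27.6
time: 37.25
tool_pos: [459.8, 75.6, 220.8]
tcp_rot: [0.01, 1.499, 0.081]
contact_force: [0.9, -0.6, -0.6]
grip_width: 27.7
time: 37.75
tool_pos: [476.9, -164.9, 220.0]
tcp_rot: [-0.004, 1.498, 0.066]
contact_force: [1.3, 0.3, -1.1]
grip_width: 27.3
time: 38.25
tool_pos: [489.9, -360.0, 219.1]
tcp_rot: [-0.032, 1.499, 0.032]
contact_force: [0.6, 0.3, -0.6]
grip_width: 27.6
pfi cutter x,y,z [-2.8  0.1  0.6] pitch,yaw deg [ 3.  -0.2] 0.109
psq cutter x,y,z [-1.7  1.   1.9] pitch,yaw deg [2.8 0.5] 0.277
pencil/nozzle/jar/yellow/spatula/ring diffs [31, 79, 20, 23, 79, 37]
```

View pics/z.png

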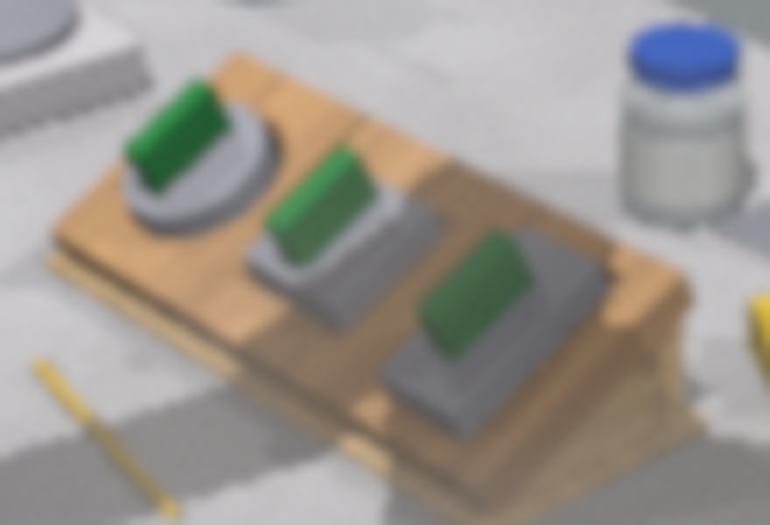

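All three cutters sit level at the same depth: round (200,160), square (340,245) and finger (495,330). The fits for the finger and square cutters agree with each other in pitch and nearly in height. I'm handing in.

```bash
python3 -c "
from plant import workorder;print(workorder.close_job())"
```

```text
the job is handed in; nothing more can be done
None
```

Both cutters are back in their own pockets, and the job was handed in at about 38 s. The arm was clear of the rack and touching nothing.

**How it went:**
- **Finger cutter:** I put it back on the tray once and regripped it with the tool leaning, because joint 5 would have passed its limit at the rack. It then caught on the lower rim and pitched in the grip, so I shifted it up-slope and pressed it in with up to about 44 N at the wrist. When I released it, about 18 N was still on the tool.
- **Square cutter:** it went in at the first try and met the floor at the expected depth.

**Last checks:**
- **Seating:** the last side picture shows the round, square and finger cutters level and equally deep. The handle fits put the finger and square cutters within 3 mm of the pocket centres. Both fits also show about 3° of pitch, which I take as a bias of the fit because the two agree.
- **Rack height:** the camera estimate was about 4 mm too low at first, so the home heights rest on contact and pictures together.
- **Bystanders:** the before-and-after image comparison was not conclusive. It changed at the nozzle and spatula spots, which I put down to the arm and its shadow having moved, but I did not check those two up close. The jar and pencil look undisturbed in the last picture.
- **Picture budget:** I viewed 15 pictures, five over the budget of 10.

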